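# Refit the dried vacuum filter

### The arm

A 6-joint arm with a two-finger parallel gripper is mounted at the origin on the work surface. World frame = base frame: x ahead of the robot, y to its left, z up, the work surface at z = 0. Lengths are in mm, angles in degrees, forces in N, time in s.
With the tool pointing down it reaches from about 325 to 850 mm from the base axis. Payload 15.5 kg.
Tool frame: the origin (TCP) lies at the very end of the fingers, on their centre line; the grasp point (between the pads) lies 19 mm behind it (r.grip_point_offset is the distance from the TCP to the grasp point, in mm); z points along the fingers, y is the line along which they close (so a half turn about z gives the same grasp; the last joint's range is limited). The gripper opens to 91 mm and grips with 3 to 60 N. Pads are 32 mm wide; open, the fingers measure 118 mm over their backs; the gripper's body (76 mm by 178 mm) begins 60 mm behind the grasp point.
Start: joints at [59.616, 28.281, 77.091, -0, 74.628, -5.472], TCP at [263.264, 566.85, 213.915] pointing down, gripper open.
Joint ranges: [-166.48, 166.48], [-47.26, 123.95], [12.59, 153.08], [-70.14, 250.14], [6.76, 159.57], [-176.63, 176.63]. Speed limits (degrees/s): [108.29, 108.29, 147.25, 172.46, 172.46, 172.46].

### API

Orientations are given as [roll, pitch, yaw] about the fixed x, y, z axes, in that order (R = Rz(yaw) Ry(pitch) Rx(roll)).
In Python, from rig import get_obs, read_camera, r gives the robot as it stands.
- The arm moves only by the tool arm_command, never from a script. Its argument "increments" is one flat list of numbers, 6 for each row, row after row: the shift along the tool's x, y, z normalised to -1 to 1, where 1 is 0.025 m, then the turn, a rotation vector about the tool's x, y, z normalised to -1 to 1, where 1 is 0.08 rad. In form: [tx, ty, tz, rx, ry, rz, tx, ty, tz, rx, ry, rz, ...]. A call has 1 to 10 rows; each row shifts and turns the commanded pose from where the row before left it, along the tool's axes as they then stand; what a row does not reach is not made up. A row lasts 1/12 s, in which the tool goes at most 41.7 mm and 7.16 degrees, less where a joint would pass 70% of its speed; a pose out of reach is approached as far as the arm can. A call with a number of a shift or a turn outside -1 to 1 is refused whole. A call with a gripper value outside its range is refused whole. "hand" is the opening, from -1 (shut) to 1 (fully open), set as the call begins (left out, the last holds). The fingers move at their own pace and stop on an object; "squeeze" is the grip in N (left out, the last holds). Time passes only in rows, so rows that do not move let the fingers close. It gives the time, the measured TCP pose, the force, the opening and the grip force at its end, in the units of the state.
- get_obs(): the state, without advancing time (a new reading comes with each control period).
- read_camera(name): name is "scene" or "top" or "wrist"; returns a dict with "img" (480x640x3 uint8, red, green, blue), "intrinsics" (3x3 intrinsics, pixels), "extrinsics" (4x4, takes a point from camera to world coordinates). Camera axes: x right, y up, looking along -z (the intrinsics and any distortion apply to the point x, -y, -z); pixel columns grow to the right and rows downward; lengths in mm; the calibration is good to about 2 mm. A picture is of the moment at which its call begins. There is no depth.
- r.sign_off(): hands the job in; it is judged then, once.
The state is a dict: "time_s": time; "q": joint angles; "qvel": joint speeds; "joint_efforts": joint torques, N m; "ee_pos": TCP position; "tcp_rot": TCP orientation; "ft_force": force on the tool from outside, world axes, zero at the start; "wrist_torque": the same for the moment, N m; "finger_gap": finger opening in mm; "grasp_force": force on a finger pad.
Only numpy, scipy, OpenCV 4.12 (cv2) and the standard library are available. Lean on these libraries where they do the work, as an engineer would, in place of code of your own. Each camera call takes 0.05 s, during which the arm holds its last target. There are 200 camera calls.

### The job

The washed vacuum filter is hanging on the drying stand: lift it up off the peg, lay it flat on the black rubber mat and let go of it there. Then take it again by its rim and lower it, blue gasket face down, over the black collar of the upturned vacuum head, keeping hold of it until it is over the collar, so that it sits fully home on the grey seat. Leave the bottles, jug, can, jar and brush where they are.

Things in the scene. Friction and masses are not known exactly. Their poses are not given: they have to be found in the camera images.
- filter: pleated vacuum filter, a rigid thick ring: 120 mm across, bore 60 mm (wall 30 mm), 45 mm long, about 0.22 kg; pale pleats, one end face a blue gasket, the other a black cap. Origin at its centre; z is the ring's axis, pointing away from the blue face. It starts hung by its bore on the peg, axis level, blue face towards the peg's free end, its top 236 mm above the table
- stand: fixed drying stand: base plate 180 x 130 x 12 mm, yellow upright 22 x 34 mm, 206 mm high, 45 mm along +x of the origin. From it a level steel peg 12 mm thick, centreline 200 mm up, runs along the stand's -x axis; 100 to 112 mm out from the origin its tip turns up to 220 mm above the table. Origin: on the table, under the peg
- peg (a point): point on the peg's centreline over which the filter hangs (35 mm along -x from the stand's origin, 200 mm high); axes as the stand's
- mat: fixed black rubber mat on the table, 200 x 200 x 3 mm; origin at the centre of its underside
- vac: fixed vacuum motor head, upside down: orange drum 210 mm across and 88 mm high, with a grey seat disc 132 mm across on top (seat face 96 mm above the table) and on it a black collar 55 mm across, 20 mm high, its upper 7 mm tapering to 45 mm. Origin at the centre of its underside
- seat (a point): centre of the grey seat face, 96 mm above the table, where the collar begins; a filter fully home has its origin 22.5 mm above this point
- spray: bystander: white spray bottle with red head, 72 mm across, 190 mm high; origin at the base centre
- jug: bystander: blue jug 85 x 120 mm, 190 mm high; origin at the base centre
- amber: bystander: amber bottle 68 mm across, 190 mm high; origin at the base centre
- can: bystander: green labelled can 72 mm across, 120 mm high; origin at the base centre
- brush: bystander: green handled brush lying on the table, about 200 mm long along its x axis; origin under its middle
- jar: bystander: white jar with red cap, 72 mm across, 80 mm high; origin at the base centre
Things that resemble listed ones, but are neither listed nor needed, are in the scene too. There is more than one size of the vac; the one meant has the size given above. What is shaped like the filter but yellow is not meant.

How it is judged (in metres and radians):
On the way, in this order (a step that is already met when the one before it is completed fails the run):
1. the filter is lifted off the peg and carried clear of it (over 10 cm from where it hung, over 7 cm up) (distance between filter and peg above 0.1 m and height (world z) of filter above 0.07 m), for 0.1 s.
2. the filter lies flat on the mat, either face down, let go and at rest, its centre within 10 cm of the mat's centre ((angle between filter's own z axis and vertical below 0.1 rad or angle between filter's own z axis and vertical above 3.04 rad) and height (world z) of filter below 0.032 m and horizontal distance between filter and mat below 0.1 m and contact force between filter and the fingers below 0.2 N and linear speed of filter below 0.02 m/s), for 0.2 s.
3. the filter is lowered over the collar (within 15 mm of home and 6 mm of centre) while the fingers still hold it (horizontal distance between filter and seat below 0.006 m and z of filter in the frame of seat below 0.0375 m and contact force between filter and the fingers above 1 N), for 0.05 s.
At the end, for the whole second after the job is handed in: The filter sits level (within 0.06 rad) on the grey seat around the collar, blue gasket face down, within 3 mm of fully home and 5 mm of centre, released and at rest (horizontal distance between filter and seat below 0.005 m and z of filter in the frame of seat between 0.0195 and 0.0255 m and angle between filter's own z axis and vertical below 0.06 rad and linear speed of filter below 0.02 m/s and contact force between filter and the fingers below 0.2 N); the robot touches nothing.
It fails at once if a bystander (bottle, jug, can, jar or brush) is moved more than 4 cm (distance of any of spray, jug, amber, can, brush, jar from where it was at the start of the episode above 0.04 m).
It also fails if it takes over 64 s, if anything falls off the work surface, if the arm or the gripper's body presses on something with over 40 N, if the wrist force passes 120 N, or if a joint passes its speed limit or range.

## Working session

There is one attempt and no reset: what is moved stays moved. The work goes in short steps, Python scripts to look and compute and a tool call to move; the robot and the scene stay as the last step left them, time stands still between calls to the robot, and variables do not carry over. Pictures are saved under pics/ and viewed, at most 10 in all, crops included, and the job is handed in when it is done.

Besides the shell and the picture viewer there is one more tool, called as name(argument=value, ...), one argument or row to a line, values as JSON. arm_command: Moves the arm, as the interface text tells. Its arguments: {"type":"object","properties":{"increments":{"type":"array"},"hand":{"type":"number"},"squeeze":{"type":"number"}},"required":["increments"]}

```bash
ls; mkdir -p pics; cat > h.py <<'E'
from rig import get_obs, read_camera, r
import numpy as np, cv2
def snap(n,f):
    c=read_camera(n); cv2.imwrite(f,c["img"][:,:,::-1]); np.savez(f[:-4],**{k:c[k] for k in("img","intrinsics","extrinsics")}); return c
def load(f): return np.load(f)
def ray(c,u,v):
    K=c["intrinsics"];E=c["extrinsics"];d=np.linalg.inv(K)@[u,v,1]; d=E[:3,:3]@[d[0],-d[1],-d[2]]; return E[:3,3],d/np.linalg.norm(d)
def at_z(c,u,v,z):
    o,d=ray(c,u,v); return o+d*(z-o[2])/d[2]
def proj(c,p):
    K=c["intrinsics"];E=c["extrinsics"];q=E[:3,:3].T@(np.array(p,float)-E[:3,3]); w=K@[q[0],-q[1],-q[2]]; return w[:2]/w[2]
def tri(*cuv):
    A=np.zeros((3,3));b=np.zeros(3)
    for c,u,v in cuv:
        o,d=ray(c,u,v);M=np.eye(3)-np.outer(d,d);A+=M;b+=M@o
    return np.linalg.solve(A,b)
E
python3 - <<'E'
from h import *
for n in("scene","top"):
    c=snap(n,f"pics/{n}0.png"); print(n,c["intrinsics"],c["extrinsics"].round(3),[k for k in c])
print(get_obs())
E
```

```text
pics
scene [[509.10313667   0.         321.60503516]
 [  0.         509.10313667 239.415517  ]
 [  0.           0.           1.        ]] [[ 1.06000e-01 -6.93000e-01  7.13000e-01  1.32025e+03]
 [ 9.94000e-01  8.60000e-02 -6.30000e-02 -9.74440e+01]
 [-1.80000e-02  7.16000e-01  6.98000e-01  9.17411e+02]
 [ 0.00000e+00  0.00000e+00  0.00000e+00  1.00000e+00]] ['img', 'intrinsics', 'extrinsics']
top [[553.58338711   0.         330.92282742]
 [  0.         553.58338711 241.67064787]
 [  0.           0.           1.        ]] [[-1.000000e-02  9.720000e-01 -2.350000e-01  2.430030e+02]
 [-1.000000e+00 -9.000000e-03  3.000000e-03 -2.931100e+01]
 [ 1.000000e-03  2.350000e-01  9.720000e-01  1.411793e+03]
 [ 0.000000e+00  0.000000e+00  0.000000e+00  1.000000e+00]] ['img', 'intrinsics', 'extrinsics']
{'time_s': 0.1, 'q': array([ 5.96161761e+01,  2.83120776e+01,  7.71242141e+01, -3.00674354e-03,
        7.46292815e+01, -5.47293323e+00]), 'qvel': array([ 0.01849083, -0.04641763, -0.08944062,  0.02344525,  0.04808039,
       -0.02720793]), 'joint_efforts': array([ 1.51619985e-03, -8.80248141e+01, -3.82548130e+01,  7.10100308e-02,
        4.83317196e-02, -9.14878524e-05]), 'ee_pos': array([263.09914521, 566.53198125, 213.38597791]), 'tcp_rot': array([-1.79934449e+02, -3.36900961e-03,  1.55089906e+02]), 'ft_force': array([ 0.38596956, -0.00118281,  0.91715578]), 'wrist_torque': array([-0.00954366, -0.01332289,  0.00529104]), 'grasp_force': 0.0, 'finger_gap': 91.31452957548512}
```

View pics/scene0.png

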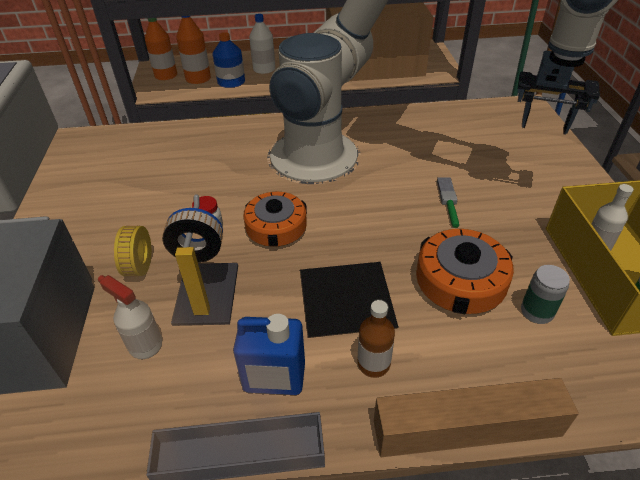

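View pics/top0.png

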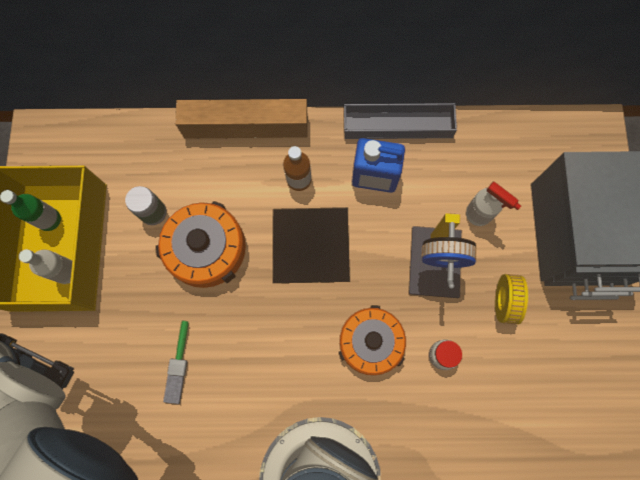

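The scene view shows the filter hanging at (193,235) on the yellow-post stand. The large vac is at (465,260) and the mat at (347,297). The top view shows the filter at (448,250), with its blue face towards the robot. The large vac is at (200,244), the small decoy vac at (373,341), the mat at (311,245) and the yellow decoy ring at (511,298). Next I'll zoom in on the stand and measure.

```bash
python3 - <<'E'
from h import *
s=load("pics/scene0.npz");t=load("pics/top0.npz")
a=cv2.resize(s["img"][185:335,145:250],None,fx=4,fy=4,interpolation=cv2.INTER_CUBIC)
b=cv2.resize(t["img"][205:305,405:485],None,fx=4.5,fy=4.5,interpolation=cv2.INTER_CUBIC)
o=np.zeros((600,800,3),np.uint8);o[:600,:420]=a;o[:450,430:790]=b
cv2.imwrite("pics/c1.png",o[:,:,::-1])
def big(m,x0,y0,x1,y1):
    k=np.zeros_like(m);k[y0:y1,x0:x1]=m[y0:y1,x0:x1]
    n,l,st,ce=cv2.connectedComponentsWithStats(k.astype(np.uint8));i=1+np.argmax(st[1:,4]);return (l==i).astype(np.uint8),ce[i],st[i]
for nm,c,vb,mb in(("scene",s,(425,225,505,290),(295,255,400,340)),("top",t,(165,205,235,280),(265,200,358,290))):
    im=c["img"].astype(int);mx=im.max(2);mn=im.min(2)
    g=((mx-mn<25)&(mx>75)); m,ce,st=big(g,*vb)
    cn=max(cv2.findContours(m,cv2.RETR_EXTERNAL,cv2.CHAIN_APPROX_NONE)[0],key=len); h=cv2.convexHull(cn)
    e=cv2.fitEllipse(h);print(nm,"grey",st,np.round(e[0],2),np.round(e[1],1),"z96",at_z(c,*e[0],96).round(1))
    fr=[at_z(c,*p[0],96)[:2] for p in h];cc,rad=cv2.minEnclosingCircle(np.array(fr,np.float32));print(" enc",np.round(cc,1),round(rad,1))
    m,ce,st=big(mx<45,*vb);cn=max(cv2.findContours(m,cv2.RETR_EXTERNAL,cv2.CHAIN_APPROX_NONE)[0],key=len);e=cv2.fitEllipse(cn);print(" collar",st,np.round(e[0],2),np.round(e[1],1),at_z(c,*e[0],106).round(1))
    m,ce,st=big(mx<40,*mb);cn=max(cv2.findContours(m,cv2.RETR_EXTERNAL,cv2.CHAIN_APPROX_NONE)[0],key=len);q=cv2.minAreaRect(np.array([at_z(c,*p[0],3)[:2] for p in cn],np.float32));print(" mat",st,[np.round(x,1) for x in q])
E
```

```text
scene grey [ 438  236   59   42 1435] [467.2  256.36] [40.5 60.5] z96 [573.9 292.3  96. ]
 enc [572.3 292.6] 65.9
 collar [454 242  27  22 459] [467.33 252.83] [21.  25.8] [572.6 291.2 106. ]
 mat [ 300  262   98   75 5105] [array([580.3,  22. ]), array([197.8, 197.5]), np.float64(0.8)]
top grey [ 173  216   53   51 1721] [198.56 241.  ] [50.5 53.2] z96 [565.2 289.8  96. ]
 enc [566.1 289.6] 64.8Traceback (most recent call last):
  File "<stdin>", line 16, in <module>
  File "<stdin>", line 9, in big
    return _wrapfunc(a, 'argmax', axis=axis, out=out, **kwds)
    return bound(*args, **kwds)
ValueError: attempt to get argmax of an empty sequence
```

View pics/c1.png

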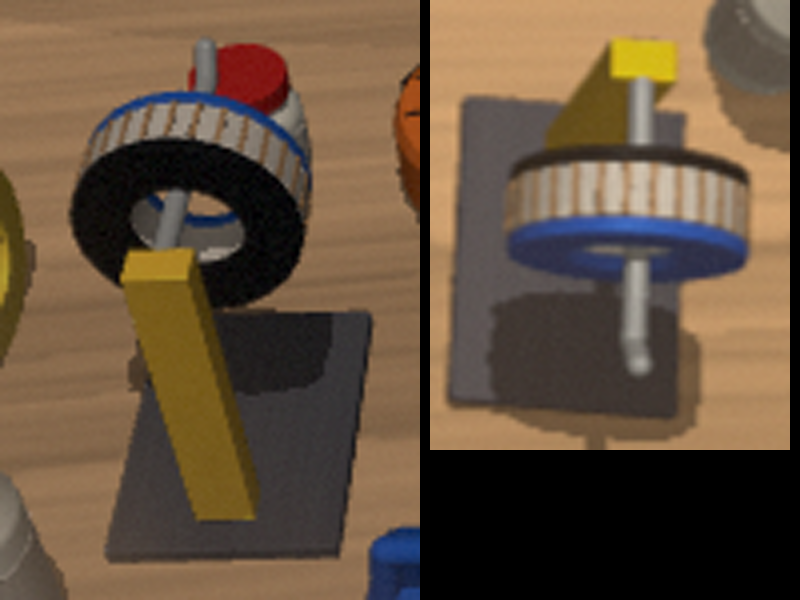

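```bash
python3 - <<'E'
from h import *
s=load("pics/scene0.npz");t=load("pics/top0.npz")
S=lambda u,v:(145+u/4-.4,185+v/4-.4)
T=lambda u,v:(405+(u-430)/4.5-.4,205+v/4.5-.4)
tip=tri((s,*S(205,45)),(t,*T(640,362)));up=tri((s,*S(160,265)),(t,*T(643,60)))
print("tip",tip.round(1),"uptop",up.round(1))
# yaw candidates with known heights per camera
for nm,c,a,b in(("s",s,S(205,42),S(160,265)),("t",t,T(640,362),T(643,60))):
    p=at_z(c,*a,218);q=at_z(c,*b,206);d=p-q;print(nm,p.round(1),q.round(1),"len",np.hypot(*d[:2]).round(1),"yaw",np.degrees(np.arctan2(-d[1],-d[0])).round(1))
print("cap back edge z236",at_z(t,*T(632,147),236).round(1),"cap/pleat",at_z(t,*T(632,163),236).round(1),"blue/pleat",at_z(t,*T(632,216),236).round(1))
print("side edges L,R top", at_z(t,*T(507,190),176).round(1),at_z(t,*T(749,190),176).round(1))
print("base corners", [at_z(t,*T(*p),12).round(1)[:2] for p in((463,97),(685,113),(676,415),(450,402))])
print("base corners s", [at_z(s,*S(*p),12).round(1)[:2] for p in((370,313),(340,555),(107,558))])
print("seat tri",tri((s,467.2,256.36),(t,198.56,241)).round(1))
for nm,c in(("s",s),("t",t)):
    im=c["img"].astype(int);mx=im.max(2);m=(mx<(45 if nm=="s" else 60)).astype(np.uint8);x0,y0,x1,y1=(295,255,400,340) if nm=="s" else (265,200,358,290)
    ys,xs=np.nonzero(m[y0:y1,x0:x1]);q=cv2.minAreaRect(np.array([at_z(c,x+x0,y+y0,3)[:2] for x,y in zip(xs,ys)],np.float32));print("mat",nm,q)
im=t["img"].astype(int).max(2)[226:254,186:212];print(im[14,::2])
E
```

```text
tip [ 431.8 -293.6  214.7] uptop [ 587.5 -307.1  202.3]
s [ 433.8 -291.1  218. ] [ 591.6 -304.2  206. ] len 158.3 yaw -4.8
t [ 431.4 -294.5  218. ] [ 586.6 -308.   206. ] len 155.8 yaw -5.0
cap back edge z236 [ 534.1 -293.1  236. ] cap/pleat [ 526.1 -292.6  236. ] blue/pleat [ 499.8 -291.   236. ]
side edges L,R top [ 527.  -241.5  176. ] [ 525.9 -364.8  176. ]
base corners [array([ 620.5, -246.7]), array([ 609.6, -375.4]), array([ 433.5, -358.8]), array([ 442.1, -231.5])]
base corners s [array([ 450.5, -228.9]), array([ 631.3, -242.9]), array([ 618.1, -370.1])]
seat tri [567.5 293.6  88.8]
mat s ((587.6878051757812, 22.12696075439453), (213.0216522216797, 197.3226776123047), 0.6385807394981384)
mat t ((575.4185180664062, 18.622947692871094), (194.77915954589844, 192.11851501464844), 0.820559024810791)
[ 87  66  69  66  67  68  69  67  69  65  54  50 118]
```

```bash
cat >> h.py <<'E'
from scipy.spatial.transform import Rotation as R, Slerp
def plan(pos,R1,n,dec=2,start=None):
    "rows (n) taking the measured pose to pos,R1 ; printed rounded, with resulting end pose"
    o=get_obs(); p,Q=(np.array(o["ee_pos"]),R.from_euler("xyz",o["tcp_rot"],degrees=True)) if start is None else start
    R1=R.from_euler("xyz",R1,degrees=True) if not isinstance(R1,R) else R1
    sl=Slerp([0,1],R.concatenate([Q,R1])); p0=p.copy(); rows=[]
    for i in range(1,n+1):
        pt=p0+(np.array(pos,float)-p0)*i/n; t=Q.inv().apply(pt-p)/25; w=(Q.inv()*sl(i/n)).as_rotvec()/.08
        row=np.round(np.r_[t,w],dec)+0.0; rows.append(row); p=p+Q.apply(row[:3]*25); Q=Q*R.from_rotvec(row[3:]*.08)
    rows=np.array(rows); print("max",abs(rows).max(0))
    for i in range(0,n,10): print("["+", ".join(f"{x:g}" for x in rows[i:i+10].ravel())+"]")
    print("end",p.round(1),Q.as_euler("xyz",degrees=True).round(2)); return p,Q
E
python3 - <<'E'
from h import *
a=plan([263,566.5,338],[180,0,155.1],5,1)
plan([500,-300,345],[180,0,85.1],40,2,a)
E
```

```text
max [0. 0. 1. 0. 0. 0.]
[0, 0, -1, 0, 0, 0, 0, 0, -1, 0, 0, 0, 0, 0, -1, 0, 0, 0, 0, 0, -1, 0, 0, 0, 0, 0, -1, 0, 0, 0]
end [263.2 566.7 338.4] [-179.93   -0.    155.09]
max [0.9  0.69 0.01 0.01 0.01 0.39]
[-0.58, -0.69, -0.01, 0, 0, 0.38, -0.6, -0.66, 0, 0, 0, 0.38, -0.62, -0.65, -0.01, 0, 0, 0.39, -0.64, -0.63, 0, 0, 0, 0.38, -0.66, -0.61, -0.01, 0, 0, 0.38, -0.68, -0.59, -0.01, 0, 0, 0.38, -0.69, -0.57, 0, 0, 0, 0.38, -0.72, -0.55, -0.01, 0, 0, 0.38, -0.72, -0.53, 0, 0, 0, 0.39, -0.75, -0.5, -0.01, 0, 0, 0.38]
[-0.76, -0.48, 0, 0, 0, 0.38, -0.77, -0.46, -0.01, 0, 0, 0.38, -0.79, -0.43, -0.01, 0, 0, 0.38, -0.8, -0.41, 0, 0, 0, 0.38, -0.81, -0.38, -0.01, 0, 0, 0.39, -0.83, -0.36, 0, 0, 0, 0.38, -0.83, -0.34, -0.01, 0, 0, 0.38, -0.84, -0.3, -0.01, 0, 0, 0.38, -0.86, -0.29, 0, 0, 0.01, 0.38, -0.86, -0.25, -0.01, -0.01, 0, 0.38]
[-0.87, -0.23, 0, 0, 0, 0.39, -0.87, -0.21, -0.01, 0, 0, 0.38, -0.88, -0.17, -0.01, 0, 0, 0.38, -0.89, -0.15, 0, 0, 0, 0.38, -0.89, -0.12, -0.01, 0, 0, 0.38, -0.89, -0.1, -0.01, 0, 0, 0.39, -0.9, -0.07, -0.01, 0, 0, 0.38, -0.89, -0.04, 0, 0, 0, 0.38, -0.9, -0.01, -0.01, 0, 0, 0.38, -0.9, 0.02, -0.01, 0, 0, 0.38]
[-0.9, 0.04, 0, 0, 0, 0.38, -0.89, 0.07, -0.01, 0, 0, 0.39, -0.9, 0.09, -0.01, 0, 0, 0.38, -0.89, 0.13, 0, 0, 0, 0.38, -0.88, 0.15, -0.01, 0, 0, 0.38, -0.88, 0.18, -0.01, 0, 0, 0.38, -0.88, 0.2, 0, 0, 0, 0.38, -0.87, 0.23, -0.01, 0, 0, 0.39, -0.86, 0.26, -0.01, 0, 0, 0.38, -0.85, 0.29, 0, 0, 0, 0.38]
end [ 500.1 -300.   344.9] [-179.98   -0.     85.1 ]
```

arm_command(
  increments=[0,0,-1,0,0,0,0,0,-1,0,0,0,0,0,-1,0,0,0,0,0,-1,0,0,0,0,0,-1,0,0,0,0,0,-0.3,0,0,0],
  hand=1,
)

```text
time_s: 0.6
ee_pos: [263.7, 567.6, 350.1]
tcp_rot: [179.7, 0.0, 155.1]
ft_force: [0.9, 1.0, 1.1]
finger_gap: 91.1
grasp_force: 0.0
```

arm_command(
  increments=[-0.6,-0.7,0,0,0,0.4,-0.6,-0.7,0,0,0,0.4,-0.6,-0.6,0,0,0,0.4,-0.6,-0.6,0,0,0,0.4,-0.7,-0.6,0,0,0,0.4,-0.7,-0.6,0,0,0,0.4,-0.7,-0.6,0,0,0,0.4,-0.7,-0.5,0,0,0,0.4,-0.7,-0.5,0,0,0,0.4,-0.7,-0.5,0,0,0,0.4],
)

```text
time_s: 1.43
ee_pos: [321.2, 351.2, 345.8]
tcp_rot: [-179.9, -0.0, 136.7]
ft_force: [1.3, -0.2, -0.5]
finger_gap: 91.2
grasp_force: 0.0
```

arm_command(
  increments=[-0.8,-0.5,0,0,0,0.4,-0.8,-0.5,0,0,0,0.4,-0.8,-0.4,0,0,0,0.4,-0.8,-0.4,0,0,0,0.4,-0.8,-0.4,0,0,0,0.4,-0.8,-0.4,0,0,0,0.4,-0.8,-0.3,0,0,0,0.4,-0.8,-0.3,0,0,0,0.4,-0.9,-0.3,0,0,0,0.4,-0.9,-0.3,0,0,0,0.4],
)

```text
time_s: 2.27
ee_pos: [374.6, 131.1, 346.0]
tcp_rot: [-180.0, -0.0, 118.3]
ft_force: [-0.0, -0.1, -0.5]
finger_gap: 90.9
grasp_force: 0.0
```

arm_command(
  increments=[-0.9,-0.2,0,0,0,0.4,-0.9,-0.2,0,0,0,0.4,-0.9,-0.2,0,0,0,0.4,-0.9,-0.1,0,0,0,0.4,-0.9,-0.1,0,0,0,0.4,-0.9,-0.1,0,0,0,0.4,-0.9,-0.1,0,0,0,0.4,-0.9,0,0,0,0,0.4,-0.9,0,0,0,0,0.4,-0.9,0,0,0,0,0.4],
)

```text
time_s: 3.1
ee_pos: [429.1, -89.4, 345.9]
tcp_rot: [-180.0, -0.0, 100.0]
ft_force: [0.9, 0.1, -0.1]
finger_gap: 91.2
grasp_force: 0.0
```

```bash
python3 - <<'E'
from h import *
plan([495,-300,345],[180,0,85.1],10,1)
E
```

```text
max [0.9 0.3 0.  0.  0.  0.4]
[-0.9, 0.1, 0, 0, 0, 0.3, -0.8, 0.1, 0, 0, 0, 0.3, -0.9, 0.2, 0, 0, 0, 0.4, -0.9, 0.2, 0, 0, 0, 0.3, -0.8, 0.2, 0, 0, 0, 0.3, -0.9, 0.2, 0, 0, 0, 0.3, -0.8, 0.3, 0, 0, 0, 0.4, -0.9, 0.2, 0, 0, 0, 0.3, -0.8, 0.3, 0, 0, 0, 0.3, -0.8, 0.3, 0, 0, 0, 0.3]
end [ 494.1 -299.   345.8] [-1.7996e+02 -2.0000e-02  8.5320e+01]
```

arm_command(
  increments=[-0.9,0.1,0,0,0,0.3,-0.8,0.1,0,0,0,0.3,-0.9,0.2,0,0,0,0.4,-0.9,0.2,0,0,0,0.3,-0.8,0.2,0,0,0,0.3,-0.9,0.2,0,0,0,0.3,-0.8,0.3,0,0,0,0.4,-0.9,0.2,0,0,0,0.3,-0.8,0.3,0,0,0,0.3,-0.8,0.3,0,0,0,0.3],
)

```text
time_s: 3.93
ee_pos: [494.5, -298.8, 345.7]
tcp_rot: [-179.9, -0.0, 85.3]
ft_force: [0.9, 0.5, -0.8]
finger_gap: 91.4
grasp_force: 0.0
```

arm_command(
  increments=[0,0,0,0,0,0,0,0,0,0,0,0,0,0,0,0,0,0],
)

```text
time_s: 4.18
ee_pos: [494.2, -297.2, 345.9]
tcp_rot: [-180.0, -0.0, 85.4]
ft_force: [-0.3, 0.4, -0.0]
finger_gap: 91.0
grasp_force: 0.0
```

```bash
python3 - <<'E'
from h import *
c=snap("wrist","pics/w1.png");print(c["intrinsics"].round(1),c["extrinsics"].round(3));o=get_obs();print(o["ee_pos"],o["tcp_rot"],o["q"])
for p in([510,-300,236],[438,-293,218],[589,-306,206]):print(proj(c,p))
E
```

```text
[[375.5   0.  320.9]
 [  0.  375.5 241.6]
 [  0.    0.    1. ]] [[ 9.97000e-01  7.60000e-02  2.40000e-02  4.99449e+02]
 [-8.00000e-02  9.59000e-01  2.71000e-01 -2.19150e+02]
 [-2.00000e-03 -2.72000e-01  9.62000e-01  5.17851e+02]
 [ 0.00000e+00  0.00000e+00  0.00000e+00  1.00000e+00]]
[ 494.2863679  -296.97690918  346.16542321] [-1.79968456e+02 -3.16956387e-02  8.54621688e+01] [-3.69368646e+01  1.86721872e+01  7.21135947e+01  9.86104726e-03
  8.92578347e+01 -3.23991736e+01]
[343.46090311 241.81609903]
[254.66838134 234.38719851]
[434.05759383 231.97312937]
```

View pics/w1.png

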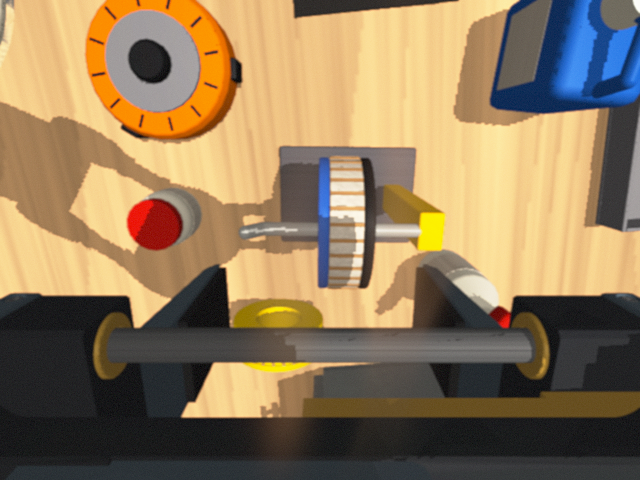

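```bash
python3 - <<'E'
from h import *
c=load("pics/w1.npz");s=load("pics/scene0.npz");t=load("pics/top0.npz")
print("edges",at_z(c,319,222,236).round(1),at_z(c,375.5,222,236).round(1))
print("sides",at_z(c,345,156,176).round(1),at_z(c,345,288,176).round(1))
print("peg",at_z(c,300,230,200).round(1),at_z(c,400,230,200).round(1),"tip",at_z(c,243,234,220).round(1))
S=lambda u,v:(145+u/4-.4,185+v/4-.4)
T=lambda u,v:(405+(u-430)/4.5-.4,205+v/4.5-.4)
print("uptop tri w+s+t",tri((s,*S(160,265)),(c,431,229.5)).round(1),tri((t,*T(643,60)),(c,431,229.5)).round(1))
print("pleat/cap bound tri",tri((t,*T(632,163)),(c,366,222)).round(1))
E
```

```text
edges [ 492.3 -282.7  236. ] [ 535.5 -286.2  236. ]
sides [ 518.6 -238.2  176. ] [ 510.8 -364.3  176. ]
peg [ 474.2 -296.6  200. ] [ 561.1 -303.5  200. ] tip [ 428.9 -291.4  220. ]
uptop tri w+s+t [ 587.5 -305.1  202. ] [ 616.8 -332.8   98.7]
pleat/cap bound tri [ 530.8 -294.   214.6]
```

```bash
python3 - <<'E'
from h import *
a=plan([513.5,-300,270],[180,0,85.1],4,2)
plan([513.5,-300,211.5],[180,0,85.1],4,2,a)
E
```

```text
max [0.02 0.2  0.77 0.01 0.01 0.02]
[-0.02, 0.19, 0.76, 0, 0, 0.02, -0.01, 0.2, 0.76, 0, 0, 0.02, -0.02, 0.19, 0.76, -0.01, -0.01, 0.02, -0.01, 0.2, 0.77, 0, 0, 0.02]
end [ 513.6 -300.   269.9] [1.7999e+02 1.0000e-02 8.5100e+01]
max [0.   0.   0.59 0.   0.   0.  ]
[0, 0, 0.58, 0, 0, 0, 0, 0, 0.59, 0, 0, 0, 0, 0, 0.58, 0, 0, 0, 0, 0, 0.59, 0, 0, 0]
end [ 513.6 -300.   211.4] [1.7999e+02 1.0000e-02 8.5100e+01]
```

arm_command(
  increments=[0,0.2,0.75,0,0,0,0,0.2,0.75,0,0,0,0,0.2,0.75,0,0,0,-0.1,0.2,0.75,0,0,0.1,0,0,0,0,0,0],
  hand=0.55,
)

```text
time_s: 4.65
ee_pos: [513.5, -300.3, 268.2]
tcp_rot: [-179.8, -0.1, 85.0]
ft_force: [0.4, 0.6, -0.2]
finger_gap: 70.6
grasp_force: 0.0
```

arm_command(
  increments=[0,0,0.6,0,0,0,0,0,0.6,0,0,0,0,0,0.6,0,0,0,0,0,0.6,0,0,0,0,0,0,0,0,0,0,0,0,0,0,0],
)

```text
time_s: 5.15
ee_pos: [514.2, -301.4, 212.2]
tcp_rot: [-180.0, -0.0, 85.0]
ft_force: [-0.2, 0.3, -0.2]
finger_gap: 70.8
grasp_force: 0.0
```

```bash
python3 - <<'E'
from h import *
o=get_obs();print(o["ee_pos"],o["tcp_rot"],o["ft_force"],o["finger_gap"])
E
```

```text
[ 514.15346256 -301.42883921  212.22155935] [-1.79984183e+02 -1.27903762e-02  8.49965196e+01] [-0.24388514  0.34841069 -0.2249008 ] 70.75052091481366
```

Now I'll grip, lift 30 mm, and slide along the peg towards −x.

arm_command(
  increments=[0,0,0,0,0,0,0,0,0,0,0,0,0,0,0,0,0,0,0,0,0,0,0,0,0,0,0,0,0,0,0,0,0,0,0,0],
  hand=-1,
  squeeze=35,
)

```text
time_s: 5.65
ee_pos: [514.5, -302.1, 212.0]
tcp_rot: [180.0, 0.0, 85.0]
ft_force: [-1.3, 1.2, 6.8]
finger_gap: 44.8
grasp_force: 35.0
```

arm_command(
  increments=[0,0,-0.3,0,0,0,0,0,-0.3,0,0,0,0,0,-0.3,0,0,0,0,0,-0.3,0,0,0,0,0,0,0,0,0],
)

```text
time_s: 6.07
ee_pos: [515.0, -302.4, 243.4]
tcp_rot: [179.9, 0.1, 85.0]
ft_force: [0.1, 0.8, -1.0]
finger_gap: 44.7
grasp_force: 35.0
```

```bash
python3 - <<'E'
from h import *
o=get_obs();print(o["ee_pos"],o["tcp_rot"],o["ft_force"],o["wrist_torque"],o["finger_gap"],o["grasp_force"])
c=snap("wrist","pics/w2.png")
im=c["img"][100:330,160:520];b=cv2.resize(im,None,fx=2,fy=2);s=snap("scene","pics/s2.png");cv2.imwrite("pics/c2.png",np.hstack([cv2.resize(c["img"],(400,300)),cv2.resize(s["img"][100:300,100:367],(400,300))])[:,:,::-1])
E
```

```text
[ 515.00423667 -302.40548995  243.43643366] [1.79865907e+02 8.02653513e-02 8.49582930e+01] [ 0.08552816  0.812007   -0.98358543] [-0.10338141  0.02304038  0.01892643] 44.66893178697712 34.99989174306393
```

View pics/c2.png

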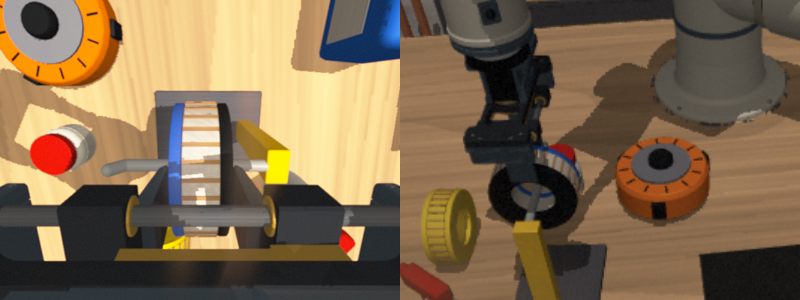

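arm_command(
  increments=[0,-0.5,0,0,0,0,0,-0.8,0,0,0,0,0,-0.8,0,0,0,0,0,-0.8,0,0,0,0,0,-0.8,0,0,0,0,0,-0.8,0,0,0,0,0,-0.6,0,0,0,0,0,0,-0.5,0,0,0,0,0,-0.8,0,0,0,0,0,-0.8,0,0,0],
)

```text
time_s: 7.0
ee_pos: [386.6, -290.3, 294.0]
tcp_rot: [-179.9, -0.1, 84.9]
ft_force: [0.8, -0.1, -1.4]
finger_gap: 44.8
grasp_force: 35.0
```

```bash
cat >> h.py <<'E'
def tilt(b,yaw): return R.from_euler("xyz",[180,0,yaw],degrees=True)*R.from_rotvec([-np.radians(b),0,0])
E
python3 - <<'E'
from h import *
a=plan([600,20,300],[180,0,85],18,2)
plan([600,20,290],tilt(60,85),15,2,a)
o=get_obs();print(o["q"].round(2),o["ee_pos"].round(1),o["wrist_torque"],o["ft_force"],o["finger_gap"])
E
```

```text
max [0.73 0.42 0.02 0.01 0.01 0.01]
[0.73, 0.41, -0.01, 0, 0, 0, 0.73, 0.41, -0.02, 0, 0, 0, 0.73, 0.41, -0.01, 0, 0, 0, 0.73, 0.42, -0.01, 0, 0, 0, 0.72, 0.41, -0.02, 0, 0, 0, 0.73, 0.41, -0.01, -0.01, 0, 0, 0.73, 0.41, -0.01, 0, -0.01, -0.01, 0.73, 0.41, -0.01, 0, 0, 0, 0.73, 0.41, -0.02, 0, 0, 0, 0.73, 0.42, -0.01, 0, 0, 0]
[0.73, 0.41, -0.01, 0, 0, 0, 0.72, 0.41, -0.02, 0, 0, 0, 0.73, 0.41, -0.01, 0, 0, 0, 0.73, 0.42, -0.01, 0, 0, 0, 0.73, 0.41, -0.02, 0, 0, 0, 0.73, 0.41, -0.01, -0.01, 0, 0, 0.73, 0.41, -0.01, 0, 0, 0, 0.72, 0.41, -0.02, 0, 0, 0]
end [599.9  19.9 300.1] [ 1.7999e+02 -2.0000e-02  8.4980e+01]
max [0.   0.03 0.03 0.88 0.   0.01]
[0, 0, 0.03, -0.87, 0, 0, 0, 0, 0.02, -0.88, 0, 0, 0, 0, 0.03, -0.87, 0, 0, 0, -0.01, 0.03, -0.87, 0, 0, 0, -0.01, 0.02, -0.87, 0, 0, 0, -0.01, 0.03, -0.88, 0, 0, 0, -0.01, 0.02, -0.87, 0, 0, 0, -0.01, 0.03, -0.87, 0, 0, 0, -0.01, 0.02, -0.87, 0, 0, 0, -0.02, 0.02, -0.88, 0, 0]
[0, -0.02, 0.02, -0.87, 0, -0.01, 0, -0.01, 0.02, -0.87, 0, 0, 0, -0.02, 0.02, -0.87, 0, 0, 0, -0.03, 0.02, -0.88, 0, 0, 0, -0.02, 0.01, -0.87, 0, 0]
end [599.9  19.9 290. ] [1.1999e+02 1.0000e-02 8.5010e+01]
[-43.99  12.35  89.27   0.    78.48 -38.92] [ 386.6 -290.3  294. ] [-0.11653081  0.0502569   0.00728182] [ 0.78251583 -0.12926852 -1.39878751] 44.830438797038724
```

arm_command(
  increments=[0.7,0.4,0,0,0,0,0.7,0.4,0,0,0,0,0.7,0.4,0,0,0,0,0.7,0.4,0,0,0,0,0.7,0.4,0,0,0,0,0.7,0.4,0,0,0,0,0.7,0.4,0,0,0,0,0.7,0.4,0,0,0,0,0.7,0.4,0,0,0,0,0.7,0.4,0,0,0,0],
)

```text
time_s: 7.83
ee_pos: [502.6, -124.2, 293.5]
tcp_rot: [-180.0, -0.0, 85.0]
ft_force: [0.5, -0.7, -2.0]
finger_gap: 44.9
grasp_force: 34.9
```

arm_command(
  increments=[0.7,0.4,0,0,0,0,0.7,0.4,0,0,0,0,0.7,0.4,0,0,0,0,0.7,0.4,0,0,0,0,0.7,0.4,0,0,0,0,0.7,0.4,0,0,0,0,0.7,0.4,0,0,0,0,0.7,0.4,0,0,0,0,0.5,0.3,0,0,0,0,0,0,0,0,0,0],
)

```text
time_s: 8.67
ee_pos: [603.9, 21.1, 293.3]
tcp_rot: [-180.0, -0.0, 85.1]
ft_force: [-0.7, -0.0, -1.3]
finger_gap: 44.8
grasp_force: 34.9
```

```bash
python3 - <<'E'
from h import *
s=load("pics/scene0.npz");t=load("pics/top0.npz")
print("amber cap",tri((s,379,309),(t,294,153)).round(1),at_z(s,379,307,190).round(1),at_z(t,294,153,190).round(1),"base s",at_z(s,375,372,0).round(1))
print("jug",at_z(s,278,325,190).round(1),at_z(t,374,150,190).round(1))
o=get_obs();print(o["q"].round(2),o["ee_pos"].round(1),o["tcp_rot"].round(1))
c=snap("wrist","pics/w3.png")
E
```

```text
amber cap [758.6  53.1 179.3] [762.3  52.6 190. ] [754.   51.6 190. ] base s [779.8  52.9   0. ]
jug [ 780.4 -129.8  190. ] [ 759.8 -137.6  190. ]
[-3.680e+00  2.295e+01  7.349e+01  3.000e-02  8.359e+01  1.260e+00] [603.9  21.1 293.3] [-180.    -0.    85.1]
```

arm_command(
  increments=[0,0,0,-0.9,0,0,0,0,0,-0.9,0,0,0,0,0,-0.9,0,0,0,0,0,-0.9,0,0,0,0,0,-0.9,0,0,0,0,0,-0.9,0,0],
)

```text
time_s: 9.22
ee_pos: [602.1, 18.2, 294.2]
tcp_rot: [155.0, 0.0, 84.9]
ft_force: [0.3, -1.0, -2.8]
finger_gap: 45.0
grasp_force: 34.9
```

```bash
python3 - <<'E'
from h import *
o=get_obs();print(o["q"].round(2),o["ee_pos"].round(1),o["tcp_rot"].round(1))
E
```

```text
[-3.55 11.55 95.83 -0.91 47.68  1.99] [602.1  18.2 294.2] [155.    0.   84.9]
```

```bash
cat > kin.py <<'E'
import numpy as np
from scipy.optimize import least_squares
S=[(59.616,28.281,77.091,74.628,263.26,566.85,213.9),(-36.937,18.672,72.114,89.258,494.29,-296.98,346.17),(-43.99,12.35,89.27,78.48,386.6,-290.3,294.),(-3.68,22.95,73.49,83.59,603.9,21.1,293.3),(-3.55,11.55,95.83,47.68,602.1,18.2,294.2)]
A=[];b=[];d=60
for q1,q2,q3,q5,x,y,z in S:
    c=np.radians(q1);lat=-np.sin(c)*x+np.cos(c)*y;r=np.cos(c)*x+np.sin(c)*y
    a1,a2,a3=np.radians([q2,q2+q3,q2+q3+q5]);sn,cs=np.sin,np.cos
    A+=[[1,0,sn(a1),sn(a2),cs(a2),sn(a3)],[0,1,cs(a1),cs(a2),-sn(a2),cs(a3)]];b+=[r,z]
p,res,rk,sv=np.linalg.lstsq(np.array(A),np.array(b),rcond=None)
if __name__=="__main__":print("a,h,L1,L2,e,T",p.round(1),"resid",(np.array(A)@p-b).round(1),sv.round(2))
def ik(r,z,tilt):
    s=np.radians(180-tilt)
    def f(q):
        a1,a2=q[0],q[0]+q[1]
        return [p[0]+p[2]*np.sin(a1)+p[3]*np.sin(a2)+p[4]*np.cos(a2)+p[5]*np.sin(s)-r,p[1]+p[2]*np.cos(a1)+p[3]*np.cos(a2)-p[4]*np.sin(a2)+p[5]*np.cos(s)-z]
    o=least_squares(f,[.3,1.7]);q=np.degrees(o.x);return q.round(1),round(180-tilt-q.sum(),1),round(o.cost,2)
E
python3 - <<'E'
import runpy;runpy.run_path("kin.py",run_name="__main__")
from kin import ik
for r in(600,615,640):
  for z,t in((294,40),(294,60),(200,60),(70,60),(70,50),(65,40),(100,50)): print(r,z,t,ik(r,z,t))
E
```

```text
a,h,L1,L2,e,T [-2.000e-01  2.567e+02  5.969e+02  3.846e+02  1.180e+02  3.527e+02] resid [ 0.   0.   0.   0.   0.   0.  -0.  -0.1  0.  -0. ] [4.4  3.22 0.4  0.2  0.15 0.11]
600 294 40 (array([  8.4, 109.2]), np.float64(22.4), np.float64(0.0))
600 294 60 (array([ 12.9, 126.4]), np.float64(-19.2), np.float64(0.0))
600 200 60 (array([ 29. , 133.2]), np.float64(-42.2), np.float64(0.0))
600 70 60 (array([ 55.1, 136.8]), np.float64(-71.9), np.float64(0.0))
600 70 50 (array([ 43.3, 131. ]), np.float64(-44.3), np.float64(0.0))
600 65 40 (array([ 36.4, 123.8]), np.float64(-20.2), np.float64(0.0))
600 100 50 (array([ 38. , 130.3]), np.float64(-38.3), np.float64(0.0))
615 294 40 (array([  9.7, 107.5]), np.float64(22.8), np.float64(0.0))
615 294 60 (array([ 13.8, 124.6]), np.float64(-18.4), np.float64(0.0))
615 200 60 (array([ 29.1, 131.1]), np.float64(-40.2), np.float64(0.0))
615 70 60 (array([ 53.7, 134.5]), np.float64(-68.1), np.float64(0.0))
615 70 50 (array([ 42.8, 128.8]), np.float64(-41.7), np.float64(0.0))
615 65 40 (array([ 36.6, 121.7]), np.float64(-18.3), np.float64(0.0))
615 100 50 (array([ 37.8, 128.1]), np.float64(-35.9), np.float64(0.0))
640 294 40 (array([ 11.8, 104.7]), np.float64(23.6), np.float64(0.0))
640 294 60 (array([ 15.4, 121.6]), np.float64(-17.0), np.float64(0.0))
640 200 60 (array([ 29.4, 127.6]), np.float64(-37.1), np.float64(0.0))
640 70 60 (array([ 51.9, 130.7]), np.float64(-62.5), np.float64(0.0))
640 70 50 (array([ 42.4, 125.2]), np.float64(-37.5), np.float64(0.0))
640 65 40 (array([ 36.9, 118.2]), np.float64(-15.1), np.float64(0.0))
640 100 50 (array([ 37.7, 124.5]), np.float64(-32.2), np.float64(0.0))
```

```bash
cat >> kin.py <<'E'
from scipy.spatial.transform import Rotation as R
D=60.
LO=np.array([-166.48,-47.26,12.59,-70.14,6.76,-176.63]);HI=np.array([166.48,123.95,153.08,250.14,159.57,176.63])
def fk(q):
    q1,q2,q3,q4,q5,q6=np.radians(q); Ry=lambda a:R.from_rotvec([0,a,0]);Rz=lambda a:R.from_rotvec([0,0,a])
    B=Rz(q1); w=B.apply([p[0]+p[2]*np.sin(q2)+p[3]*np.sin(q2+q3)+p[4]*np.cos(q2+q3),DY,p[1]+p[2]*np.cos(q2)+p[3]*np.cos(q2+q3)-p[4]*np.sin(q2+q3)])
    M=B*Ry(q2+q3)*Rz(S4*q4)*Ry(q5)*Rz(S6*q6)*Rz(np.pi/2)
    return w+M.apply([0,0,p[5]]),M,w
DY=60.;S4=1;S6=1
def ik6(pos,M,q0):
    f=lambda q:(lambda o:np.r_[(o[0]-pos)/300,(o[1].inv()*M).as_rotvec()])(fk(q))
    o=least_squares(f,np.clip(q0,LO+.01,HI-.01),bounds=(LO,HI),x_scale=30);return o.x,o.cost
E
python3 - <<'E'
import kin,numpy as np
from kin import *
from h import at_z,load,tilt,get_obs
t=load("pics/top0.npz");print("small vac",at_z(t,373,341,70).round(0),"brush",at_z(t,177,360,10).round(0),"jar",at_z(t,447,354,80).round(0))
q=get_obs()["q"];o=get_obs();print(q.round(2),o["ee_pos"],o["tcp_rot"])
for S4_ in(1,-1):
  for S6_ in(1,-1):
    kin.S4=S4_;kin.S6=S6_
    for Q,P in(([59.616,28.281,77.091,0,74.628,-5.472],[263.26,566.85,213.9,155]),([-43.99,12.35,89.27,0,78.48,-38.92],[386.6,-290.3,294,84.9]),(q,list(o["ee_pos"])+list(o["tcp_rot"]))):
        f=fk(Q);print(S4_,S6_,f[0].round(1),f[1].as_euler("xyz",degrees=True).round(1),np.round(P,1))
E
```

```text
small vac [ 322. -132.   70.] brush [283. 350.  10.] jar [ 289. -305.   80.]
[-3.55 11.55 95.83 -0.91 47.68  1.99] [602.12060273  18.24902085 294.22632906] [1.55047481e+02 2.71257679e-02 8.49225255e+01]
1 1 [262.9 567.  213.9] [180.    0.  155.1] [263.3 566.8 213.9 155. ]
1 1 [ 386.9 -290.1  294. ] [-1.799e+02 -1.000e-01  8.490e+01] [ 386.6 -290.3  294.    84.9]
1 1 [602.1  18.6 294.2] [155.    0.   84.9] [602.1  18.2 294.2 155.    0.   84.9]
1 -1 [262.9 567.  213.9] [-180.     0.   144.1] [263.3 566.8 213.9 155. ]
1 -1 [ 386.9 -290.1  294. ] [-1.799e+02  1.000e-01  7.100e+00] [ 386.6 -290.3  294.    84.9]
1 -1 [602.1  18.6 294.2] [155.1   1.7  88.5] [602.1  18.2 294.2 155.    0.   84.9]
-1 1 [262.9 567.  213.9] [180.    0.  155.1] [263.3 566.8 213.9 155. ]
-1 1 [ 386.9 -290.1  294. ] [-1.799e+02 -1.000e-01  8.490e+01] [ 386.6 -290.3  294.    84.9]
-1 1 [602.6  26.9 294.2] [155.1  -1.7  84.4] [602.1  18.2 294.2 155.    0.   84.9]
-1 -1 [262.9 567.  213.9] [-180.     0.   144.1] [263.3 566.8 213.9 155. ]
-1 -1 [ 386.9 -290.1  294. ] [-1.799e+02  1.000e-01  7.100e+00] [ 386.6 -290.3  294.    84.9]
-1 -1 [602.6  26.9 294.2] [155.  -0.  88.] [602.1  18.2 294.2 155.    0.   84.9]
```

```bash
python3 - <<'E'
from kin import *
from h import tilt
q0=[-3.55,11.55,95.83,-.91,47.68,1.99]
for phi in(20,30,40,50,60):
  for b in(50,60):
    C=np.array([600,35.]);u=np.array([np.cos(np.radians(phi)),np.sin(np.radians(phi))])
    be=np.radians(90-b); X=C+60*u; xy=X-u*(95.5*np.cos(be)-22.5*np.sin(be)); h=3+95.5*np.sin(be)+22.5*np.cos(be)
    for dz in(120,0):
      best=min((ik6(np.r_[xy,h+dz],tilt(b,90+phi),g) for g in(q0,[-20,25,120,60,30,-40],[-40,30,130,90,30,-80],[-40,30,130,150,30,-140])),key=lambda t:t[1])
      f=fk(best[0]);print(phi,b,dz,xy.round(),round(h+dz),best[0].round(0),"cost %.4f"%best[1],"wrist",f[2].round(0))
E
```

```text
20 50 120 [601.  35.] 202 [ -19.   22.  123.  103.   30. -133.] cost 0.0000 wrist [347. -57. 428.]
20 50 0 [601.  35.] 82 [ -19.   41.  128.  134.   42. -170.] cost 0.0000 wrist [347. -57. 308.]
20 60 120 [589.  31.] 190 [ -25.   31.  132.  126.   49. -164.] cost 0.0000 wrist [302. -73. 367.]
20 60 0 [589.  31.] 70 [ -25.   48.  131.  132.   57. -177.] cost 0.0031 wrist [324. -86. 268.]
30 50 120 [601.  36.] 202 [ -24.   23.  119.   87.   39. -127.] cost 0.0000 wrist [367. -99. 428.]
30 50 0 [601.  36.] 82 [ -24.   41.  124.  113.   42. -161.] cost 0.0000 wrist [367. -99. 308.]
30 60 120 [590.  29.] 190 [ -31.   31.  127.  105.   52. -155.] cost 0.0000 wrist [ 326. -123.  367.]
30 60 0 [590.  29.] 70 [ -31.   50.  128.  117.   58. -177.] cost 0.0004 wrist [ 333. -128.  253.]
40 50 120 [601.  36.] 202 [ -28.   25.  114.   75.   47. -125.] cost 0.0000 wrist [ 394. -138.  428.]
40 50 0 [601.  36.] 82 [ -28.   41.  119.   94.   45. -153.] cost 0.0000 wrist [ 394. -138.  308.]
40 60 120 [591.  28.] 190 [ -34.   32.  120.   89.   56. -148.] cost 0.0000 wrist [ 357. -169.  367.]
40 60 0 [59
[... 191 characters left out ...]
0 50 0 [601.  36.] 82 [ -29.   41.  113.   78.   50. -146.] cost 0.0000 wrist [ 427. -171.  308.]
50 60 120 [593.  26.] 190 [ -35.   34.  113.   76.   63. -142.] cost 0.0000 wrist [ 396. -208.  367.]
50 60 0 [593.  26.] 70 [ -35.   49.  115.   85.   60. -161.] cost 0.0000 wrist [ 396. -208.  247.]
60 50 120 [601.  36.] 202 [ -30.   30.  102.   58.   64. -125.] cost 0.0000 wrist [ 466. -198.  428.]
60 50 0 [601.  36.] 82 [ -30.   42.  106.   66.   57. -141.] cost 0.0000 wrist [ 466. -198.  308.]
60 60 120 [594.  25.] 190 [ -35.   36.  105.   66.   70. -138.] cost 0.0000 wrist [ 442. -239.  367.]
60 60 0 [594.  25.] 70 [ -35.   49.  107.   72.   65. -154.] cost 0.0000 wrist [ 442. -239.  247.]
```

```bash
cat >> kin.py <<'E'
def follow(q,pos0,M0,pos1,M1,n):
    from scipy.spatial.transform import Slerp
    sl=Slerp([0,1],R.concatenate([M0,M1]));qs=[]
    for i in range(1,n+1):
        q2,c=ik6(np.array(pos0)+(np.array(pos1)-pos0)*i/n,sl(i/n),q);qs.append(q2);q=q2
        if c>1e-5:print("cost",i,c)
    d=np.diff(qs,axis=0);print("max dq/row",abs(d).max(0).round(1),"end",q.round(0),"q5min",min(x[4] for x in qs).round(1));return q
E
python3 - <<'E'
from kin import *
from h import tilt,get_obs
o=get_obs();q=o["q"];M=R.from_euler("xyz",o["tcp_rot"],degrees=True);P=o["ee_pos"]
print("direct");follow(q,P,M,[601,36,230],tilt(50,140),16)
print("via");q1=follow(q,P,M,[601,36,294],tilt(25,140),14);q2=follow(q1,[601,36,294],tilt(25,140),[601,36,230],tilt(50,140),8);follow(q2,[601,36,230],tilt(50,140),[601,36,82],tilt(50,140),8)
E
```

```text
direct
max dq/row [1.9 1.7 1.7 6.2 2.7 9.7] end [ -29.   24.  107.   63.   58. -120.] q5min 37.7
via
max dq/row [1.1 0.7 1.  2.9 2.  6.5] end [-16.  16.  89.  25.  66. -74.] q5min 47.7
max dq/row [1.8 1.9 2.5 5.  2.1 6.4] end [ -29.   24.  107.   63.   58. -120.] q5min 57.1
max dq/row [0.  2.3 0.9 2.1 1.2 3.3] end [ -29.   41.  113.   78.   50. -146.] q5min 50.2
```

```bash
python3 - <<'E'
from h import *
a=plan([601,36,230],tilt(50,140),20,2)
E
```

```text
max [0.04 0.08 0.12 0.26 0.37 0.48]
[0.04, -0.06, 0.11, -0.25, 0.37, -0.48, 0.03, -0.06, 0.12, -0.25, 0.37, -0.48, 0.03, -0.06, 0.11, -0.26, 0.37, -0.48, 0.03, -0.06, 0.12, -0.25, 0.36, -0.48, 0.04, -0.07, 0.11, -0.25, 0.37, -0.48, 0.03, -0.06, 0.11, -0.25, 0.37, -0.48, 0.03, -0.07, 0.11, -0.25, 0.37, -0.48, 0.02, -0.06, 0.12, -0.25, 0.37, -0.48, 0.03, -0.07, 0.11, -0.26, 0.37, -0.48, 0.03, -0.07, 0.11, -0.25, 0.37, -0.48]
[0.03, -0.07, 0.11, -0.25, 0.36, -0.48, 0.02, -0.07, 0.11, -0.25, 0.37, -0.48, 0.03, -0.07, 0.11, -0.25, 0.37, -0.48, 0.02, -0.08, 0.1, -0.26, 0.37, -0.48, 0.03, -0.07, 0.11, -0.25, 0.37, -0.48, 0.02, -0.08, 0.11, -0.25, 0.37, -0.48, 0.03, -0.07, 0.1, -0.25, 0.37, -0.48, 0.02, -0.08, 0.11, -0.25, 0.36, -0.48, 0.03, -0.08, 0.1, -0.25, 0.37, -0.48, 0.02, -0.08, 0.11, -0.26, 0.37, -0.48]
end [601.1  36.1 230. ] [ 1.2998e+02 -1.0000e-02  1.3998e+02]
```

arm_command(
  increments=[0.03,-0.06,0.11,-0.25,0.37,-0.48,0.03,-0.06,0.11,-0.25,0.37,-0.48,0.03,-0.06,0.11,-0.25,0.37,-0.48,0.03,-0.06,0.11,-0.25,0.37,-0.48,0.03,-0.06,0.11,-0.25,0.37,-0.48,0.03,-0.06,0.11,-0.25,0.37,-0.48,0.03,-0.06,0.11,-0.25,0.37,-0.48,0.03,-0.06,0.11,-0.25,0.37,-0.48,0.03,-0.06,0.11,-0.25,0.37,-0.48,0.03,-0.06,0.11,-0.25,0.37,-0.48],
)

```text
time_s: 10.05
ee_pos: [601.9, 27.1, 262.9]
tcp_rot: [142.7, -3.2, 112.6]
ft_force: [-0.2, 0.7, -2.9]
finger_gap: 44.7
grasp_force: 34.9
```

arm_command(
  increments=[0.03,-0.07,0.11,-0.25,0.37,-0.48,0.03,-0.07,0.11,-0.25,0.37,-0.48,0.03,-0.07,0.11,-0.25,0.37,-0.48,0.03,-0.07,0.11,-0.25,0.37,-0.48,0.03,-0.07,0.11,-0.25,0.37,-0.48,0.03,-0.07,0.11,-0.25,0.37,-0.48,0.03,-0.07,0.11,-0.25,0.37,-0.48,0.03,-0.07,0.11,-0.25,0.37,-0.48,0.03,-0.07,0.11,-0.25,0.37,-0.48,0.03,-0.07,0.11,-0.25,0.37,-0.48],
)

```text
time_s: 10.88
ee_pos: [601.8, 37.9, 231.1]
tcp_rot: [130.1, -0.3, 140.2]
ft_force: [0.2, 0.2, -1.3]
finger_gap: 44.8
grasp_force: 34.9
```

arm_command(
  increments=[0,0,0,0,0,0,0,0,0,0,0,0],
)

```text
time_s: 11.05
ee_pos: [602.0, 37.8, 230.9]
tcp_rot: [130.2, -0.4, 140.0]
ft_force: [-0.3, -0.0, -1.4]
finger_gap: 44.9
grasp_force: 34.9
```

```bash
python3 - <<'E'
from h import *
o=get_obs();print(o["q"].round(1),o["ft_force"],o["wrist_torque"])
a=plan([601,36,95],tilt(50,140),8,2)
w=snap("wrist","pics/w4.png");s=snap("scene","pics/s4.png");cv2.imwrite("pics/c4.png",np.hstack([cv2.resize(w["img"],(400,300)),cv2.resize(s["img"][100:400,140:540],(400,300))])[:,:,::-1])
E
```

```text
[ -28.9   24.4  106.7   62.3   57.8 -118.5] [-0.25435472 -0.0074788  -1.41613744] [-0.61049664  0.50002767  0.0288756 ]
max [0.01 0.53 0.43 0.01 0.01 0.01]
[-0.01, -0.53, 0.43, -0.01, -0.01, -0.01, 0, -0.52, 0.43, 0, 0, -0.01, -0.01, -0.53, 0.43, -0.01, -0.01, -0.01, 0, -0.52, 0.43, -0.01, -0.01, -0.01, -0.01, -0.53, 0.43, 0, 0, -0.01, 0, -0.52, 0.43, -0.01, -0.01, -0.01, 0, -0.53, 0.43, -0.01, 0, -0.01, -0.01, -0.53, 0.43, 0, -0.01, 0]
end [601.   35.8  95. ] [ 1.3002e+02 -2.0000e-02  1.3999e+02]
```

View pics/c4.png

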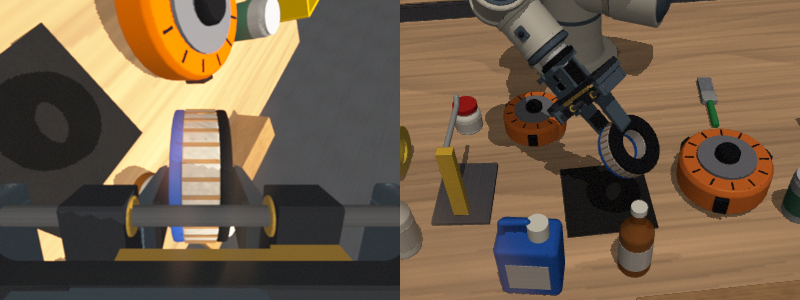

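arm_command(
  increments=[0,-0.53,0.43,0,0,0,0,-0.53,0.43,0,0,0,0,-0.53,0.43,0,0,0,0,-0.53,0.43,0,0,0,0,-0.53,0.43,0,0,0,0,-0.53,0.43,0,0,0,0,-0.53,0.43,0,0,0,0,-0.53,0.43,0,0,0,0,0,0,0,0,0],
)

```text
time_s: 11.9
ee_pos: [599.1, 37.4, 92.9]
tcp_rot: [130.3, -0.5, 140.1]
ft_force: [-0.7, 0.2, -2.0]
finger_gap: 44.6
grasp_force: 34.9
```

arm_command(
  increments=[0,-0.15,0.13,0,0,0,0,-0.15,0.13,0,0,0,0,0,0,0,0,0],
)

```text
time_s: 12.15
ee_pos: [600.0, 37.3, 85.1]
tcp_rot: [130.2, -0.3, 140.1]
ft_force: [-0.9, -0.6, -1.1]
finger_gap: 44.7
grasp_force: 34.9
```

arm_command(
  increments=[0,-0.1,0.08,0,0,0,0,0,0,0,0,0],
)

```text
time_s: 12.32
ee_pos: [600.2, 37.2, 82.4]
tcp_rot: [130.1, -0.3, 140.1]
ft_force: [-1.1, -2.6, 4.5]
finger_gap: 44.7
grasp_force: 34.8
```

arm_command(
  increments=[0,0,0,0,0,0,0,0,0,0,0,0,0,0,0,0,0,0,0,0,0,0,0,0],
  hand=0.5,
)

```text
time_s: 12.65
ee_pos: [599.8, 37.2, 81.9]
tcp_rot: [130.2, -0.3, 140.1]
ft_force: [-0.0, 0.1, 0.3]
finger_gap: 67.0
grasp_force: 0.3
```

```bash
python3 - <<'E'
from h import *
o=get_obs();print(o["ee_pos"],o["ft_force"],o["finger_gap"],o["grasp_force"])
w=snap("wrist","pics/w5.png");s=snap("scene","pics/s5.png");cv2.imwrite("pics/c5.png",np.hstack([cv2.resize(w["img"],(400,300)),cv2.resize(s["img"][180:330,280:480],(400,300))])[:,:,::-1])
E
```

```text
[599.83526863  37.23044675  81.85179027] [-0.01586061  0.0632288   0.25236649] 67.00947711839706 0.2668312161586073
```

View pics/c5.png

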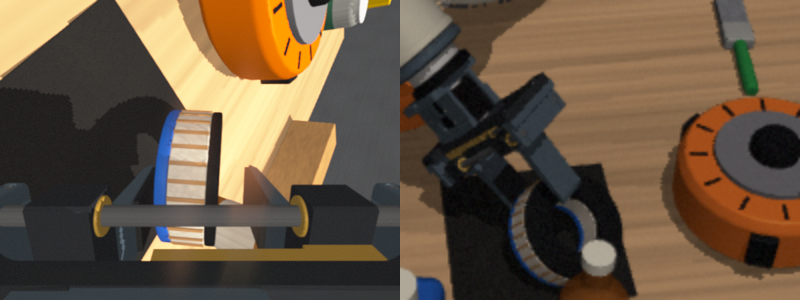

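arm_command(
  increments=[0,-0.26,0.21,0,0,0,0,-0.26,0.21,0,0,0,0,-0.26,0.21,0,0,0,0,-0.26,0.21,0,0,0,0,0,0,0,0,0,0,0,0,0,0,0],
)

```text
time_s: 13.25
ee_pos: [599.0, 36.9, 48.2]
tcp_rot: [130.2, -0.4, 140.1]
ft_force: [-0.2, 0.2, -0.4]
finger_gap: 68.2
grasp_force: 0.3
```

arm_command(
  increments=[0,0,-0.3,0,0,0,0,0,-0.4,0,0,0,0,0,-0.4,0,0,0,0,0,-0.5,0,0,0,0,0,-0.8,0,0,0,0,0,-1,0,0,0,0,0,-1,0,0,0,0,0,-1,0,0,0,0,0,0,0,0,0],
)

```text
time_s: 14.0
ee_pos: [532.5, -45.8, 138.3]
tcp_rot: [130.2, -0.1, 140.0]
ft_force: [0.7, -0.4, -0.6]
finger_gap: 68.5
grasp_force: 0.0
```

```bash
python3 - <<'E'
from h import *
o=get_obs();print(o["ee_pos"],o["q"].round(1))
w=snap("wrist","pics/w6.png");s=snap("scene","pics/s6.png");snap("top","pics/t6.png");cv2.imwrite("pics/c6.png",np.hstack([cv2.resize(w["img"],(400,300)),cv2.resize(s["img"][180:330,280:480],(400,300))])[:,:,::-1])
E
```

```text
[532.46202195 -45.77336423 138.29593486] [ -42.8   33.5  114.2   63.6   58.3 -141. ]
```

View pics/c6.png

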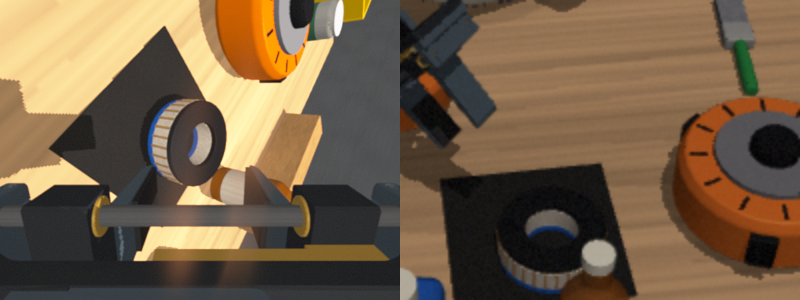

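```bash
python3 - <<'E'
from h import *
from kin import follow
o=get_obs();q=o["q"];M=R.from_euler("xyz",o["tcp_rot"],degrees=True)
s=load("pics/s6.npz");print("cap centre approx",at_z(s,356,290,48).round(1))
follow(q,o["ee_pos"],M,[540,20,320],tilt(0,90),20)
plan([540,20,320],tilt(0,90),20,2)
E
```

```text
cap centre approx [600.5  40.2  48. ]
max dq/row [2.3 2.6 2.8 4.9 4.1 9. ] end [-4. 16. 80. -0. 84. -4.] q5min 48.5
max [0.15 0.35 0.37 0.51 0.24 0.51]
[0.07, 0.35, -0.16, 0.51, -0.24, 0.51, 0.09, 0.34, -0.17, 0.5, -0.24, 0.51, 0.09, 0.33, -0.19, 0.51, -0.24, 0.51, 0.1, 0.31, -0.2, 0.5, -0.24, 0.51, 0.12, 0.31, -0.22, 0.51, -0.24, 0.5, 0.12, 0.29, -0.23, 0.51, -0.24, 0.51, 0.12, 0.27, -0.24, 0.5, -0.24, 0.51, 0.13, 0.26, -0.26, 0.51, -0.24, 0.51, 0.14, 0.24, -0.27, 0.51, -0.24, 0.51, 0.14, 0.23, -0.29, 0.5, -0.24, 0.51]
[0.15, 0.21, -0.29, 0.51, -0.24, 0.51, 0.15, 0.19, -0.31, 0.5, -0.24, 0.51, 0.15, 0.17, -0.31, 0.51, -0.24, 0.5, 0.14, 0.15, -0.33, 0.51, -0.23, 0.51, 0.15, 0.14, -0.33, 0.5, -0.24, 0.51, 0.15, 0.11, -0.35, 0.51, -0.24, 0.51, 0.15, 0.09, -0.34, 0.5, -0.24, 0.51, 0.14, 0.08, -0.36, 0.51, -0.24, 0.51, 0.14, 0.05, -0.36, 0.51, -0.24, 0.51, 0.13, 0.03, -0.37, 0.5, -0.24, 0.51]
end [539.9  20.  320.1] [ 1.7999e+02 -1.0000e-02  8.9990e+01]
```

arm_command(
  increments=[0.08,0.34,-0.17,0.5,-0.24,0.5,0.08,0.34,-0.17,0.5,-0.24,0.5,0.1,0.32,-0.2,0.5,-0.24,0.5,0.1,0.32,-0.2,0.5,-0.24,0.5,0.12,0.3,-0.22,0.5,-0.24,0.5,0.12,0.3,-0.22,0.5,-0.24,0.5,0.13,0.27,-0.25,0.5,-0.24,0.5,0.13,0.27,-0.25,0.5,-0.24,0.5,0.14,0.24,-0.28,0.5,-0.24,0.5,0.14,0.24,-0.28,0.5,-0.24,0.5],
  hand=1,
)

```text
time_s: 14.98
ee_pos: [535.9, -10.0, 227.8]
tcp_rot: [154.9, -5.6, 115.3]
ft_force: [-0.7, -0.1, -0.4]
finger_gap: 90.6
grasp_force: 0.0
```

arm_command(
  increments=[0.15,0.2,-0.3,0.5,-0.24,0.5,0.15,0.2,-0.3,0.5,-0.24,0.5,0.15,0.16,-0.32,0.5,-0.24,0.5,0.15,0.16,-0.32,0.5,-0.24,0.5,0.15,0.12,-0.34,0.5,-0.24,0.5,0.15,0.12,-0.34,0.5,-0.24,0.5,0.15,0.08,-0.35,0.5,-0.24,0.5,0.15,0.08,-0.35,0.5,-0.24,0.5,0.13,0.04,-0.37,0.5,-0.24,0.5,0.13,0.04,-0.37,0.5,-0.24,0.5],
)

```text
time_s: 15.82
ee_pos: [537.3, 22.0, 319.8]
tcp_rot: [179.5, 0.0, 90.7]
ft_force: [-0.4, -1.1, -0.3]
finger_gap: 91.3
grasp_force: 0.0
```

```bash
python3 - <<'E'
from h import *
o=get_obs();print(o["q"].round(1))
a=plan([560,60,320],tilt(0,90),4,2)
plan([550,310,320],tilt(0,90),12,2,a)
E
```

```text
[-4.  15.7 80.4 -0.  83.3 -4.7]
max [0.38 0.23 0.   0.03 0.01 0.04]
[0.38, 0.23, 0, 0.03, 0, 0.04, 0.38, 0.23, 0, 0.02, 0.01, 0.04, 0.37, 0.23, 0, 0.03, 0, 0.03, 0.38, 0.23, 0, 0.03, 0, 0.04]
end [560.   59.9 319.9] [-179.99    0.     90.01]
max [0.84 0.04 0.   0.   0.   0.  ]
[0.83, -0.03, 0, 0, 0, 0, 0.84, -0.04, 0, 0, 0, 0, 0.83, -0.03, 0, 0, 0, 0, 0.83, -0.03, 0, 0, 0, 0, 0.84, -0.04, 0, 0, 0, 0, 0.83, -0.03, 0, 0, 0, 0, 0.84, -0.03, 0, 0, 0, 0, 0.83, -0.04, 0, 0, 0, 0, 0.83, -0.03, 0, 0, 0, 0, 0.84, -0.03, 0, 0, 0, 0]
[0.83, -0.04, 0, 0, 0, 0, 0.83, -0.03, 0, 0, 0, 0]
end [550.  309.9 319.9] [-179.99    0.     90.01]
```

arm_command(
  increments=[0.4,0.25,0,0,0,0,0.4,0.25,0,0,0,0,0,0,0,0,0,0,0,0,0,0,0,0],
)

```text
time_s: 16.15
ee_pos: [549.7, 41.8, 319.1]
tcp_rot: [179.4, -0.0, 90.9]
ft_force: [0.6, -0.2, 0.0]
finger_gap: 91.2
grasp_force: 0.0
```

```bash
python3 - <<'E'
from h import *
snap("wrist","pics/f1.png");print(get_obs()["ee_pos"])
E
```

```text
[549.45283731  41.23673451 319.26741863]
```

arm_command(
  increments=[0.8,0,0,0,0,0,0.8,0,0,0,0,0,0.8,0,0,0,0,0,0.8,0,0,0,0,0,0.8,0,0,0,0,0,0.8,0,0,0,0,0,0.8,0,0,0,0,0,0.8,0,0,0,0,0,0,0,0,0,0,0,0,0,0,0,0,0],
)

```text
time_s: 17.03
ee_pos: [547.5, 201.0, 319.7]
tcp_rot: [179.3, 0.0, 90.8]
ft_force: [-0.5, -0.2, 0.2]
finger_gap: 91.1
grasp_force: 0.0
```

```bash
python3 - <<'E'
from h import *
snap("wrist","pics/v1.png");print(get_obs()["ee_pos"])
E
```

```text
[547.65654288 200.37501338 319.83635304]
```

arm_command(
  increments=[0.9,0,0,0,0,0,0.9,0,0,0,0,0,0.9,0,0,0,0,0,0.9,0,0,0,0,0,0,0,0,0,0,0,0,0,0,0,0,0],
)

```text
time_s: 17.58
ee_pos: [546.8, 290.5, 319.9]
tcp_rot: [179.3, 0.0, 90.8]
ft_force: [0.3, -0.8, 0.5]
finger_gap: 90.8
grasp_force: 0.0
```

```bash
python3 - <<'E'
from h import *
snap("wrist","pics/v2.png");print(get_obs()["ee_pos"])
L=[load(f"pics/{n}.npz") for n in("f1","v1","v2")]
for n,c in zip(("f1","v1","v2"),L):print(n,proj(c,[600,38,48]).round(0),proj(c,[570,292,96]).round(0))
o=np.zeros((600,800,3),np.uint8)
ims=[]
for n,c in zip(("f1","v1","v2"),L):
    u,v=proj(c,[600,38,48] if n=="f1" else [570,292,96]).astype(int);x0=int(np.clip(u-120,0,400));y0=int(np.clip(v-90,0,300));print(n,x0,y0);ims.append(cv2.resize(c["img"][y0:y0+180,x0:x0+240],(400,300)))
o[:300,:400]=ims[0];o[:300,400:]=ims[1];o[300:,:400]=ims[2];o[300:,400:]=cv2.convertScaleAbs(ims[0],alpha=3)
cv2.imwrite("pics/c7.png",o[:,:,::-1])
E
```

```text
[546.90818792 289.84222964 319.96199102]
f1 [362. 208.] [347. -65.]
v1 [358. 327.] [343. 123.]
v2 [356. 385.] [342. 210.]
f1 241 117
v1 223 32
v2 221 120
```

View pics/c7.png

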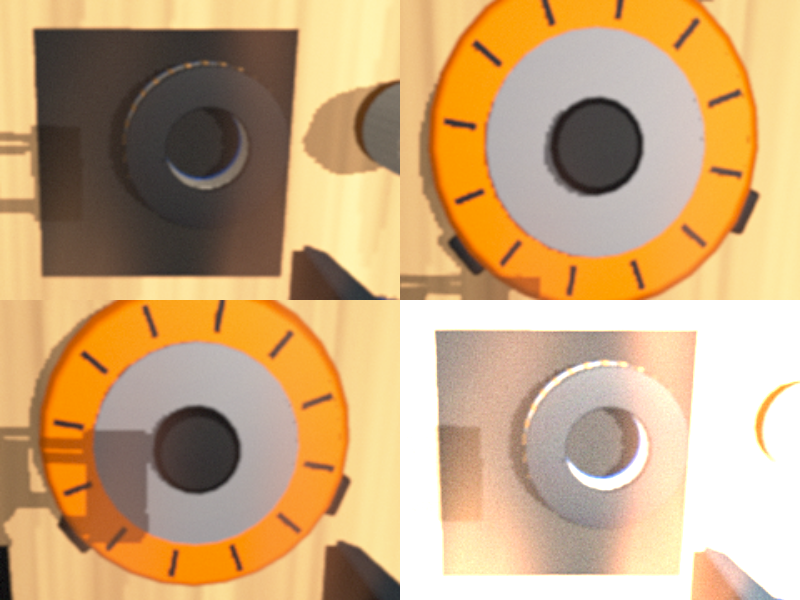

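The crops show the filter flat on the mat, black cap up, with its cap centre near full-image pixel (365,205). The seat is centred near (341,117) and (338,205) in the two vac views. I'll fit these properly.

```bash
cat >> h.py <<'E'
def circ(c,pts,z,rad=None):
    from scipy.optimize import least_squares
    P=np.array([at_z(c,*p,z)[:2] for p in pts]);f=lambda k:np.hypot(*(P-k[:2]).T)-(k[2] if rad is None else rad)
    o=least_squares(f,[*P.mean(0),40],loss="soft_l1");return o.x.round(1),np.abs(f(o.x)).mean().round(2)
E
python3 - <<'E'
from h import *
es=[]
for n in("v1","v2"):
    c=load(f"pics/{n}.npz");hsv=cv2.cvtColor(c["img"],cv2.COLOR_RGB2HSV);u,v=proj(c,[570,292,96]).astype(int)
    m=(hsv[...,1]<90).astype(np.uint8);k=np.zeros_like(m);cv2.circle(k,(u,v),78,1,-1);m=cv2.morphologyEx(m*k,cv2.MORPH_OPEN,np.ones((7,7),np.uint8))
    nn,l,st,ce=cv2.connectedComponentsWithStats(m);i=1+np.argmax(st[1:,4])
    cn=max(cv2.findContours((l==i).astype(np.uint8),cv2.RETR_EXTERNAL,cv2.CHAIN_APPROX_NONE)[0],key=len);h=cv2.convexHull(cn)[:,0];h=cv2.convexHull(cn)[:,0]
    e=cv2.fitEllipse(h);es.append((c,*e[0]));print(n,st[i],np.round(e[0],1),np.round(e[1],1),"circ96",circ(c,h,96))
    d=((c["img"].max(2)<75)).astype(np.uint8);k=np.zeros_like(d);cv2.circle(k,(u,v-4),42,1,-1);nn,l,st,ce=cv2.connectedComponentsWithStats(d*k);i=1+np.argmax(st[1:,4])
    cn=max(cv2.findContours((l==i).astype(np.uint8),cv2.RETR_EXTERNAL,cv2.CHAIN_APPROX_NONE)[0],key=len)[:,0];print("  collar",st[i],"z109",circ(c,cn,109))
print("seat tri",tri(*es).round(1))
c=load("pics/f1.npz");z=48
print("filter cap z48",at_z(c,364.9,205.2,48).round(1),"left/right",at_z(c,241+125*.6,205,48).round(1),at_z(c,241+288*.6,205,48).round(1),at_z(c,365,117+65*.6,48).round(1),at_z(c,365,117+229*.6,48).round(1))
# edge points by radial gradient about the predicted centre for cap outer/bore top
g=cv2.GaussianBlur(c["img"],(0,0),1).astype(float).mean(2);C=at_z(c,364.9,205.2,48)
for R0,nm in((30,"bore"),(60,"outer")):
    pts=[]
    for a in np.radians(np.arange(0,360,6)):
        rr=np.arange(R0-7,R0+7.1,.5);pr=[proj(c,[C[0]+r_*np.cos(a),C[1]+r_*np.sin(a),48]) for r_ in rr];val=np.array([g[int(round(v)),int(round(u))] for u,v in pr]);dv=np.abs(np.gradient(val));j=dv.argmax()
        if dv[j]>1.5: pts.append(pr[j])
    print(nm,len(pts),circ(c,pts,48),circ(c,pts,48,R0))
E
```

```text
v1 [  275    49   130   137 13984] [339.7 116.9] [130.4 137.2] circ96 (array([566.2, 294.4,  65.4]), np.float64(0.13))
  collar [ 313   91   55   58 2437] z109 (array([565.9, 294.2,  26.2]), np.float64(0.27))
v2 [  278   145   121   121 11309] [338.1 205.2] [120.4 121.9] circ96 (array([566.2, 294.6,  65.1]), np.float64(0.19))
  collar [ 314  184   51   52 1952] z109 (array([566.3, 294.8,  26.2]), np.float64(0.54))
seat tri [566.1 297.5  96.1]
filter cap z48 [603.6  40.9  48. ] left/right [545.2  40.4  48. ] [662.2  41.9  48. ] [601.1  98.3  48. ] [606.6 -20.7  48. ]
bore 58 (array([601.9,  40.4,  28.8]), np.float64(1.99)) (array([602.4,  40.4,  40. ]), np.float64(2.17))
outer 46 (array([602.8,  39.4,  61.5]), np.float64(1.92)) (array([602.4,  40.4,  40. ]), np.float64(2.29))
```

```bash
python3 - <<'E'
from h import *
a=plan([557.5,40.5,250],tilt(0,90),10,2)
a=plan([557.5,40.5,70],tilt(0,90),8,2,a)
E
```

```text
max [1.   0.04 0.28 0.02 0.01 0.02]
[-1, 0.03, 0.28, 0.01, 0, 0.02, -1, 0.03, 0.28, 0.02, 0, 0.01, -0.99, 0.03, 0.28, 0.01, 0, 0.02, -1, 0.03, 0.28, 0.02, 0, 0.01, -1, 0.03, 0.28, 0.01, 0, 0.02, -1, 0.03, 0.28, 0.02, 0, 0.01, -0.99, 0.04, 0.28, 0.01, 0, 0.02, -1, 0.04, 0.28, 0.02, 0, 0.01, -1, 0.04, 0.28, 0.01, 0.01, 0.02, -1, 0.04, 0.28, 0.02, 0, 0.02]
end [557.6  40.4 250.1] [-1.7998e+02 -2.0000e-02  8.9980e+01]
max [0.  0.  0.9 0.  0.  0. ]
[0, 0, 0.9, 0, 0, 0, 0, 0, 0.9, 0, 0, 0, 0, 0, 0.9, 0, 0, 0, 0, 0, 0.9, 0, 0, 0, 0, 0, 0.9, 0, 0, 0, 0, 0, 0.9, 0, 0, 0, 0, 0, 0.9, 0, 0, 0, 0, 0, 0.9, 0, 0, 0]
end [557.5  40.4  70.1] [-1.7998e+02 -2.0000e-02  8.9980e+01]
```

arm_command(
  increments=[-1,0.03,0.28,0.015,0,0.015,-1,0.03,0.28,0.015,0,0.015,-1,0.03,0.28,0.015,0,0.015,-1,0.03,0.28,0.015,0,0.015,-1,0.03,0.28,0.015,0,0.015,-1,0.03,0.28,0.015,0,0.015,-1,0.04,0.28,0.015,0,0.015,-1,0.04,0.28,0.015,0,0.015,-1,0.04,0.28,0.015,0,0.015,-1,0.04,0.28,0.015,0,0.015],
  hand=0.6,
)

```text
time_s: 18.47
ee_pos: [557.0, 38.2, 250.1]
tcp_rot: [-180.0, 0.0, 89.9]
ft_force: [0.6, 0.6, -1.0]
finger_gap: 73.0
grasp_force: 0.0
```

arm_command(
  increments=[0,0,0.9,0,0,0,0,0,0.9,0,0,0,0,0,0.9,0,0,0,0,0,0.9,0,0,0,0,0,0.9,0,0,0,0,0,0.9,0,0,0,0,0,0.9,0,0,0,0,0,0,0,0,0,0,0,0,0,0,0],
)

```text
time_s: 19.22
ee_pos: [556.7, 39.9, 92.5]
tcp_rot: [-179.9, 0.0, 90.0]
ft_force: [0.6, 0.5, 0.7]
finger_gap: 72.8
grasp_force: 0.0
```

```bash
python3 - <<'E'
from h import *
c=snap("wrist","pics/f2.png")
a=plan([557.5,40.5,27],tilt(0,90),6,2)
# radial cap circle with rough search
g=cv2.GaussianBlur(c["img"],(0,0),1).astype(float).mean(2);print(proj(c,[602.5,40.3,48]).round(0),get_obs()["tcp_rot"])
E
```

```text
max [0.01 0.01 0.45 0.   0.   0.  ]
[0, 0, 0.44, 0, 0, 0, 0.01, 0, 0.45, 0, 0, 0, 0, 0, 0.44, 0, 0, 0, 0, 0, 0.45, 0, 0, 0, 0, 0, 0.44, 0, 0, 0, 0.01, -0.01, 0.44, 0, 0, 0]
end [557.4  40.6  27.1] [1.800e+02 1.000e-02 8.998e+01]
[398. 268.] [1.79998286e+02 7.69642668e-03 8.99824208e+01]
```

arm_command(
  increments=[0,0.03,0.44,0,0,0,0,0,0.44,0,0,0,0,0,0.44,0,0,0,0,0,0.44,0,0,0,0,0,0.44,0,0,0,0,0,0.44,0,0,0,0,0,0,0,0,0,0,0,0,0,0,0],
)

```text
time_s: 19.93
ee_pos: [557.8, 41.0, 25.9]
tcp_rot: [-179.9, -0.0, 90.0]
ft_force: [0.3, -0.7, 0.3]
finger_gap: 73.0
grasp_force: 0.0
```

arm_command(
  increments=[0,0,0,0,0,0,0,0,0,0,0,0,0,0,0,0,0,0,0,0,0,0,0,0,0,0,0,0,0,0,0,0,0,0,0,0],
  hand=-1,
  squeeze=40,
)

```text
time_s: 20.43
ee_pos: [558.7, 40.9, 27.0]
tcp_rot: [180.0, 0.0, 90.0]
ft_force: [-0.8, -2.4, 1.3]
finger_gap: 35.8
grasp_force: 9.1
```

arm_command(
  increments=[0,0,-0.3,0,0,0,0,0,-0.6,0,0,0,0,0,-0.9,0,0,0,0,0,-0.9,0,0,0,0,0,-0.9,0,0,0,0,0,-0.9,0,0,0,0,0,-0.9,0,0,0,0,0,0,0,0,0,0,0,0,0,0,0],
)

```text
time_s: 21.18
ee_pos: [558.7, 40.9, 163.0]
tcp_rot: [179.9, 0.0, 90.0]
ft_force: [-0.1, -0.6, -2.9]
finger_gap: 33.0
grasp_force: 39.1
```

```bash
python3 - <<'E'
from h import *
o=get_obs();print(o["ee_pos"],o["tcp_rot"],o["ft_force"],o["wrist_torque"],o["finger_gap"],o["grasp_force"])
c=snap("wrist","pics/g1.png");s=snap("scene","pics/gs1.png");t=snap("top","pics/gt1.png")
P=o["ee_pos"];C=[P[0]+43,P[1],P[2]+21];print("exp cap centre",C,[proj(k,C).round(0) for k in(c,s,t)])
u,v=proj(c,C).astype(int);x0=int(np.clip(u-180,0,280));y0=int(np.clip(v-130,0,210));print("w crop",x0,y0)
u,v=proj(s,C).astype(int);print("s crop",u-60,v-45)
u2,v2=proj(t,C).astype(int);print("t crop",u2-60,v2-45)
out=np.zeros((600,800,3),np.uint8);out[:300,:400]=cv2.resize(c["img"][y0:y0+270,x0:x0+360],(400,300));out[:300,400:]=cv2.resize(s["img"][v-45:v+45,u-60:u+60],(400,300),interpolation=cv2.INTER_CUBIC);out[300:,:400]=cv2.resize(t["img"][v2-45:v2+45,u2-60:u2+60],(400,300),interpolation=cv2.INTER_CUBIC);out[300:,400:]=cv2.convertScaleAbs(out[:300,:400],alpha=2.5)
cv2.imwrite("pics/c8.png",out[:,:,::-1])
E
```

```text
[558.66845406  40.94520983 162.97336521] [1.79885866e+02 5.18994216e-03 9.00360037e+01] [-0.14180778 -0.62853193 -2.91470693] [-0.03813075  0.21439431 -0.00392657] 33.049158523785124 39.120957346167415
exp cap centre [np.float64(601.6684540580846), np.float64(40.94520983203683), np.float64(183.97336520845028)] [array([421., 319.]), array([358., 247.]), array([298., 216.])]
w crop 240 189
s crop 298 202
t crop 238 170
```

```bash
python3 - <<'E'
from h import *
a=plan([522.7,294.5,163],tilt(0,90),14,2)
E
```

```text
max [0.73 0.1  0.01 0.01 0.   0.01]
[0.72, -0.1, -0.01, 0, 0, 0, 0.73, -0.1, 0, 0, 0, 0, 0.72, -0.1, -0.01, -0.01, 0, 0, 0.73, -0.1, 0, 0, 0, 0, 0.72, -0.1, -0.01, 0, 0, 0, 0.73, -0.09, -0.01, 0, 0, 0, 0.72, -0.1, 0, 0, 0, 0, 0.73, -0.1, -0.01, 0, 0, 0, 0.72, -0.1, -0.01, -0.01, 0, 0, 0.72, -0.1, 0, 0, 0, 0]
[0.73, -0.1, -0.01, 0, 0, 0.01, 0.72, -0.1, 0, 0, 0, 0, 0.73, -0.1, -0.01, 0, 0, 0, 0.72, -0.1, -0.01, -0.01, 0, 0]
end [522.6 294.4 163.1] [179.98  -0.    89.99]
```

arm_command(
  increments=[0.72,-0.1,0,0,0,0,0.72,-0.1,0,0,0,0,0.72,-0.1,0,0,0,0,0.72,-0.1,0,0,0,0,0.72,-0.1,0,0,0,0,0.72,-0.1,0,0,0,0,0.72,-0.1,0,0,0,0,0.72,-0.1,0,0,0,0,0.72,-0.1,0,0,0,0,0.72,-0.1,0,0,0,0],
)

```text
time_s: 22.17
ee_pos: [532.3, 221.6, 160.4]
tcp_rot: [-179.9, 0.0, 90.0]
ft_force: [-0.1, -0.6, -1.8]
finger_gap: 33.2
grasp_force: 39.1
```

arm_command(
  increments=[0.72,-0.1,0,0,0,0,0.72,-0.1,0,0,0,0,0.72,-0.1,0,0,0,0,0.6,-0.1,0,0,0,0,0,0,0,0,0,0,0,0,0,0,0,0,0,0,0,0,0,0],
)

```text
time_s: 22.75
ee_pos: [522.9, 289.4, 161.2]
tcp_rot: [-179.9, 0.0, 90.0]
ft_force: [-0.2, -0.0, -1.6]
finger_gap: 33.1
grasp_force: 39.1
```

```bash
python3 - <<'E'
from h import *
o=get_obs();print(o["ee_pos"],o["tcp_rot"],o["finger_gap"],o["grasp_force"])
c=snap("wrist","pics/g2.png");s=snap("scene","pics/gs2.png");t=snap("top","pics/gt2.png")
P=o["ee_pos"];C=[P[0]+43.5,P[1],P[2]+21];print("exp cap centre",np.round(C,1),[proj(k,C).round(1) for k in(c,s,t)])
u,v=proj(c,C).astype(int);x0=int(np.clip(u-180,0,280));y0=int(np.clip(v-170,0,210));print("w crop",x0,y0)
u,v=proj(s,C).astype(int);print("s crop",u-60,v-45)
u2,v2=proj(t,C).astype(int);print("t crop",u2-60,v2-45)
out=np.zeros((600,800,3),np.uint8);out[:300,:400]=cv2.resize(c["img"][y0:y0+270,x0:x0+360],(400,300));out[:300,400:]=cv2.resize(s["img"][v-45:v+45,u-60:u+60],(400,300),interpolation=cv2.INTER_CUBIC);out[300:,:400]=cv2.resize(t["img"][v2-45:v2+45,u2-60:u2+60],(400,300),interpolation=cv2.INTER_CUBIC);out[300:,400:]=cv2.convertScaleAbs(out[:300,:400],alpha=2.5)
cv2.imwrite("pics/c8.png",out[:,:,::-1])
E
```

```text
[522.93156778 289.39722848 161.17637804] [-1.79936311e+02  3.89389461e-02  9.00371262e+01] 33.091353707424055 39.119092805776745
exp cap centre [566.4 289.4 182.2] [array([421.8, 319.4]), array([472.2, 225.7]), array([190.1, 231.6])]
w crop 241 149
s crop 412 180
t crop 130 186
```

View pics/c8.png

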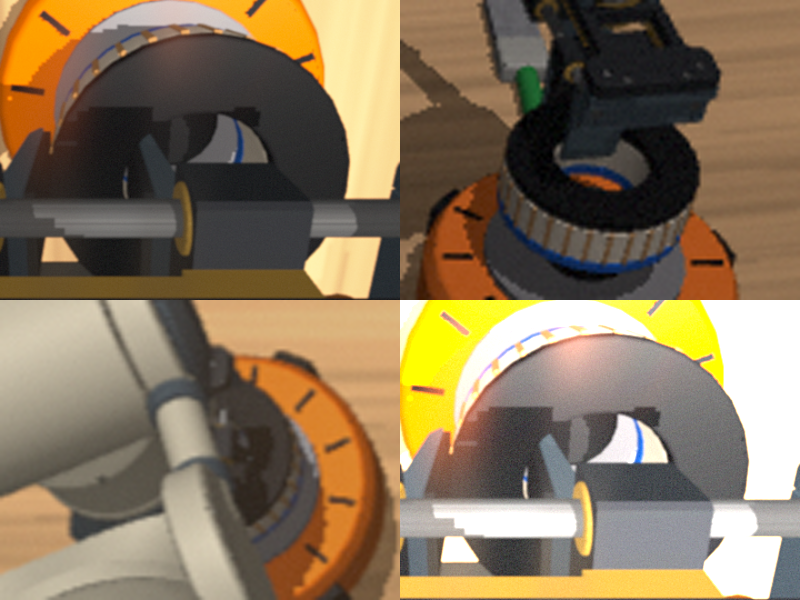

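The wrist crop shows the cap's outer arc from about (52,165) over (200,34) to (349,165). The scene crop shows the filter level, blue face down, above the collar. I'll fit the cap circle numerically.

```bash
cat > capfit.py <<'E'
from h import *
def cap(c,C,angs,lo=52,hi=68):
    g=cv2.GaussianBlur(c["img"],(0,0),.8).astype(float).mean(2);pts=[]
    for a in np.radians(angs):
        rr=np.arange(lo,hi,.4);pr=np.array([proj(c,[C[0]+q*np.cos(a),C[1]+q*np.sin(a),C[2]]) for q in rr]);val=cv2.remap(g.astype(np.float32),pr[:,0].astype(np.float32),pr[:,1].astype(np.float32),1).ravel();d=np.gradient(val);j=np.where(d>6)[0]
        if len(j):
            k=j[0]; 
            while k+1<len(d) and d[k+1]>d[k]:k+=1
            pts.append(pr[k])
    return np.array(pts)
E
python3 - <<'E'
from capfit import *
c=load("pics/g2.npz")
C=[566.4,289.4,182.2]
p=cap(c,C,np.arange(-5,140,4));print(len(p))
print("wrist free",circ(c,p,182.2));
from scipy.optimize import least_squares
def fit(c,p,z):
    P=np.array([at_z(c,*q,z)[:2] for q in p]);o=least_squares(lambda k:np.hypot(*(P-k).T)-60,C[:2],loss="soft_l1");return o.x.round(1),np.abs(o.fun).mean().round(2)
print("r60",[ (z,fit(c,p,z)) for z in(179,182,185)])
s=load("pics/gs2.npz");p=cap(s,C,np.r_[np.arange(-60,75,4)]);print(len(p),"scene",circ(s,p,182.2),fit(s,p,182))
for n in ("v1","v2"): pass
# same scene-camera bias check: seat grey in scene0 gave 572.3,292.6 @96 vs wrist 566.2,294.5
E
```

```text
36
wrist free (array([564.3, 291.8,  59.6]), np.float64(0.22))
r60 [(179, (array([565.6, 291.2]), np.float64(0.31))), (182, (array([564.2, 291.3]), np.float64(0.23))), (185, (array([562.7, 291.5]), np.float64(0.37)))]
11 scene (array([564.4, 273.6,  75.2]), np.float64(0.36)) (array([573.8, 286.1]), np.float64(0.53))
```

```bash
python3 - <<'E'
from capfit import *
from scipy.optimize import least_squares
c=load("pics/g2.npz");hsv=cv2.cvtColor(c["img"],cv2.COLOR_RGB2HSV);S=cv2.GaussianBlur(hsv[...,1],(0,0),.8).astype(np.float32)
pts=[]
for a in np.radians(np.arange(0,360,3)):
    rr=np.arange(56,76,.4);pr=np.array([proj(c,[566.2+q*np.cos(a),294.5+q*np.sin(a),96]) for q in rr]).astype(np.float32)
    if pr[:,1].max()>330 or pr.min()<2: continue
    v=cv2.remap(S,pr[:,0],pr[:,1],1).ravel();d=np.gradient(v);j=d.argmax()
    if d[j]>15 and v[:3].mean()<80 and v[-3:].mean()>150: pts.append(pr[j]);print(round(np.degrees(a)),rr[j].round(1),end=" ; ")
P=np.array([at_z(c,*q,96)[:2] for q in pts]);o=least_squares(lambda k:np.hypot(*(P-k).T)-65.5,[566,294],loss="soft_l1");print("\nseat in g2",len(P),o.x.round(1),np.abs(o.fun).mean().round(2))
E
```

```text
30 73.6 ; 33 71.2 ; 36 68.8 ; 39 66.4 ; 42 65.2 ; 45 66.0 ; 48 66.0 ; 51 66.0 ; 54 66.0 ; 63 66.0 ; 66 66.0 ; 69 65.6 ; 72 65.6 ; 75 65.6 ; 78 66.0 ; 84 65.6 ; 87 65.6 ; 90 66.0 ; 93 66.0 ; 96 65.6 ; 99 65.6 ; 102 66.0 ; 105 66.0 ; 108 65.6 ; 114 65.6 ; 117 66.0 ; 120 66.0 ; 123 65.6 ; 126 66.0 ; 129 66.0 ; 132 66.0 ; 135 65.6 ; 138 65.6 ; 144 65.6 ; 147 65.6 ; 150 65.2 ; 153 65.6 ; 156 65.6 ; 
seat in g2 38 [566.6 295. ] 0.62
```

arm_command(
  increments=[0.17,0.04,0,0,0,0,0,0,0.4,0,0,0,0,0,0.4,0,0,0,0,0,0,0,0,0,0,0,0,0,0,0],
)

```text
time_s: 23.32
ee_pos: [523.5, 293.8, 140.6]
tcp_rot: [-179.9, 0.1, 90.0]
ft_force: [-0.0, -0.6, -1.6]
finger_gap: 33.1
grasp_force: 39.1
```

arm_command(
  increments=[0,0,0.12,0,0,0,0,0,0.12,0,0,0,0,0,0,0,0,0],
)

```text
time_s: 23.57
ee_pos: [524.0, 294.1, 135.3]
tcp_rot: [-180.0, 0.0, 90.0]
ft_force: [0.2, 0.1, -1.7]
finger_gap: 33.2
grasp_force: 39.1
```

arm_command(
  increments=[0,0,0.1,0,0,0,0,0,0.1,0,0,0,0,0,0,0,0,0],
)

```text
time_s: 23.82
ee_pos: [523.9, 294.1, 130.3]
tcp_rot: [-180.0, 0.0, 90.0]
ft_force: [-0.7, 0.9, -2.0]
finger_gap: 33.3
grasp_force: 39.1
```

arm_command(
  increments=[0,0,0.1,0,0,0,0,0,0,0,0,0],
)

```text
time_s: 23.98
ee_pos: [524.0, 294.1, 127.8]
tcp_rot: [-180.0, 0.0, 90.0]
ft_force: [-0.8, -0.2, -2.5]
finger_gap: 33.0
grasp_force: 39.1
```

arm_command(
  increments=[0,0,0.1,0,0,0,0,0,0.1,0,0,0,0,0,0,0,0,0],
)

```text
time_s: 24.23
ee_pos: [523.9, 294.1, 122.7]
tcp_rot: [-180.0, 0.0, 90.0]
ft_force: [-0.3, 0.4, -1.4]
finger_gap: 33.2
grasp_force: 39.1
```

arm_command(
  increments=[0,0,0.08,0,0,0,0,0,0,0,0,0],
)

```text
time_s: 24.4
ee_pos: [524.0, 294.1, 120.9]
tcp_rot: [-180.0, 0.0, 90.0]
ft_force: [0.1, -0.2, -2.3]
finger_gap: 33.1
grasp_force: 39.1
```

arm_command(
  increments=[0,0,0.05,0,0,0,0,0,0,0,0,0],
)

```text
time_s: 24.57
ee_pos: [524.2, 294.2, 120.1]
tcp_rot: [180.0, -0.0, 90.0]
ft_force: [-1.7, -0.2, 2.0]
finger_gap: 33.1
grasp_force: 39.2
```

arm_command(
  increments=[0,0,0,0,0,0,0,0,0,0,0,0,0,0,0,0,0,0,0,0,0,0,0,0],
  hand=0.4,
)

```text
time_s: 24.9
ee_pos: [524.2, 294.2, 120.0]
tcp_rot: [-180.0, -0.0, 90.0]
ft_force: [-0.3, 0.6, 0.7]
finger_gap: 56.8
grasp_force: 0.0
```

arm_command(
  increments=[0,0,-0.2,0,0,0,0,0,-0.4,0,0,0,0,0,-0.8,0,0,0,0,0,-1,0,0,0,0,0,-1,0,0,0,0,0,-1,0,0,0,0,0,-1,0,0,0,0,0,-1,0,0,0,0,0,-1,0,0,0,0,0,0,0,0,0],
)

```text
time_s: 25.73
ee_pos: [525.8, 294.9, 311.1]
tcp_rot: [179.6, -0.2, 90.0]
ft_force: [-0.6, -0.2, 0.6]
finger_gap: 63.6
grasp_force: 0.0
```

```bash
python3 - <<'E'
from capfit import *
from scipy.optimize import least_squares
o=get_obs();print(o["ee_pos"],o["finger_gap"],o["ft_force"])
c=snap("wrist","pics/e1.png");s=snap("scene","pics/es1.png")
# cap outer edge against grey/orange and z check by free radius
C=[566.4,294.6,141.]
p=cap(c,C,np.arange(0,360,5),54,66);print(len(p),[ (z,circ(c,p,z)) for z in(138,141,144,150)])
print(proj(c,C))
E
```

```text
[525.80156236 294.93382865 311.09116625] 63.61718177113378 [-0.59521529 -0.22658988  0.62500554]
62 [(138, (array([566.2, 296. ,  59.8]), np.float64(0.31))), (141, (array([565.8, 296.7,  59.3]), np.float64(0.31))), (144, (array([565.4, 297.4,  58.7]), np.float64(0.31))), (150, (array([564.7, 298.7,  57.7]), np.float64(0.3)))]
[364.61433238 223.56971258]
```

arm_command(
  increments=[0,0,0,0,0,0,0,0,0,0,0,0,0,0,0,0,0,0],
)

```text
time_s: 26.08
ee_pos: [523.8, 294.0, 304.1]
tcp_rot: [-179.9, 0.0, 90.0]
ft_force: [0.2, 0.4, -0.3]
finger_gap: 63.9
grasp_force: 0.0
```

```bash
python3 -c "
from rig import r
print(r.sign_off())"
```

```text
the job is handed in; nothing more can be done
None
```

I lifted the filter off the peg, laid it on the mat, re-took it by the rim and released it blue face down on the grey seat; by my measurements it is fully home and about 2 mm off centre, and the job is handed in at 26 s, but the sign-off gave no verdict.

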